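# Load and close the bench steriliser

### The job

Load and close the bench steriliser: set the instrument drum down gently inside the open chamber, swing the arm with its lid over the chamber until the eye at its end lines up with the holes of the keeper, and push the locking pin from its parking lug down through keeper and arm until its knob sits on the keeper. Then wind the handwheel clockwise until the lid has come down on its gasket and the wheel's pointer lies in line with the arm, pointing at the pin, and no farther. Leave everything else on the bench where it is.

Things in the scene. Friction and masses are not known exactly. Their poses are not given: they have to be found in the camera images.
- steriliser: Fixed bench-top steam steriliser: round white base (dia 260, to z 70 mm; black handles to 157 mm from its axis, z 45) with an upright steel chamber (outer dia 194, inner dia 170, rim flange dia 210 at z 200, black gasket to z 203). Origin: the chamber's axis at bench height; its yaw differs. In its frame the arm's pivot is at x +140 mm, the keeper at x -155, the pin's parking lug at x = y = -99.
- pivot_axis (a point): Upright axis of the swing arm, at the arm's top face, 246 mm above the bench; on a fixed post 32 mm in dia (cap up to z 255) on the steriliser's +x side.
- chamber_floor (a point): Centre of the chamber's inner floor, 82 mm above the bench, 118 mm below the rim; z up.
- keeper_hole (a point): Centre of the 16 mm hole of the fixed steel keeper, at the top of its upper lug, 256 mm above the bench; axes as the steriliser's. Two lugs, 46 x 46 x 8 mm (z 222-230 and 248-256), joined by a web on the -y side (to y -40 mm); the arm's end swings in between them from +y. The hole goes down through both lugs.
- swing_arm (a joint): Flat steel arm, 34 wide, 14 thick (z 232-246 mm), 295 mm from pivot to eye; lid, screw and handwheel hang 140 mm from the pivot. In rad: 0 = across the chamber, eye in line with the keeper's holes; grows as it swings out (clockwise from above, to the steriliser's +y side). Starts at 1.45 to 1.65, stops at -0.045 and 1.75, stays where left; about 3 N at its end moves it.
- eye (a point): Centre of the 16 mm through hole (eye) at the end of the swing arm, at its top face, 246 mm above the bench; x points along the arm to the pivot, z up. The arm ends 22 mm beyond it. Inside it the 34 mm wide arm (a 3 mm high rib on top) can be gripped from above: when closed, the keeper hides it up to 23 mm inside the eye; the handwheel, its underside 36 mm above the arm, begins 85 mm inside.
- handwheel (a joint): Aluminium handwheel, 140 mm dia, upright axis: rim 16 mm thick (centre line at radius 62), hub dia 36, three spokes 12 mm thick. In rad, growing anticlockwise from above: 0 = lid just on its gasket, pointer in line with the arm, towards the eye. Starts at 3.6 to 5.0; a turn clockwise lowers wheel and lid 8 mm. Stays where left; 0.22 N m (4 N at the rim) turns it; can be forced to -0.6 (gasket squashed).
- wheel_hub (a point): Centre of the handwheel, on its axis, at mid-height of rim and spokes; z up. 290 mm above the bench when wound down, 294 to 297 mm at the start; 140 mm from the pivot, 155 mm from the eye. It turns with the wheel: its -x axis lies along the spoke with the dark pointer, the other two spokes 60 degrees either side of its +x axis.
- pin: Locking pin, 98 mm long, upright in its parking lug (top at z 150 mm): steel shank 12 mm dia, 62 mm long, its last 10 mm tapered; above it a black round knob 32 mm dia, 36 mm tall. Origin at the tip, z up to the knob. Parked, the tip is 88 mm above the bench and the knob spans z 150-186; home in the keeper, the tip is at z 194 and the knob spans z 256-292.
- drum: Closed steel instrument drum, standing on the bench: body 106 mm dia, 72 mm tall, with a black knob of 28 mm dia, 35 mm tall, on top (107 mm in all). Origin at the centre of its underside, z up. About 0.4 kg.
- reagent0: White reagent bottle with a red cap, 74 dia x 170 mm; origin under its centre. Bystander.
- reagent1: White reagent bottle with a red cap, 74 dia x 170 mm; origin under its centre. Bystander.
- tube_rack: Grey rack, 80 x 200 mm, with blood tubes up to 106 mm high; origin under its centre. Bystander.
- petri_stack: Stack of four Petri dishes, 90 dia x 61 mm; origin under its centre. Bystander.
- tray: Empty steel tray, 100 x 190 x 32 mm; origin under its centre. Bystander.
- forceps: Steel forceps lying flat, 210 mm long along x; origin under the middle. Bystander.
- scanner: Black hand scanner on its foot, 116 mm high; origin under its centre. Bystander.
Things that resemble listed ones, but are neither listed nor needed, are in the scene too. Of the things that look like the drum, take the one that is farthest to the robot's right at the start. What is shaped like the pin but blue or red is not meant.

How it is judged:
By the outcome, as a careful person would: the job done as asked, in the order asked, and still so for the second after the job is handed in, with the robot touching nothing.
It also fails if it takes over 72 s, if anything falls off the work surface, if the arm or the gripper's body presses on something with over 40 N, if the wrist force passes 120 N, or if a joint passes its speed limit or range.

### The arm

A 7-joint arm with a two-finger parallel gripper is mounted at the origin on the work surface. World frame = base frame: x ahead of the robot, y to its left, z up, the work surface at z = 0. Lengths are in m, angles in rad, forces in N, time in s.
With the tool pointing down it reaches from about 0.425 to 0.95 m from the base axis. Payload 16.7 kg.
Tool frame: the origin (TCP) lies midway between the tips of the shut fingers; the grasp point (between the pads) lies 19 mm behind it; x points along the fingers, y is the direction in which the jaws open and shut, and the axes are right-handed (so a half turn about x gives the same grasp; the last joint's range is limited). The gripper opens to 94 mm and grips with 3 to 60 N. Pads are 16 mm wide; open, the fingers measure 119 mm over their backs; the gripper's body (75 mm by 177 mm) begins 78 mm behind the grasp point.
Start: joints at [1.194, 0.426, 0.074, 1.606, -0.034, 1.111, -0.067], TCP at [0.152, -0.658, 0.176] pointing down, gripper open.
Joint ranges: [-2.85, 2.85], [-0.5, 2.14], [-1.23, 1.37], [0.21, 2.46], [-1.02, 4.16], [0.16, 2.05], [-2.73, 2.73]. Speed limits (rad/s): [1.89, 1.89, 2.39, 2.39, 3.01, 3.01, 3.01].

### API

Orientations are given as a unit quaternion [w, x, y, z].
In Python, from workcell import monitor, viewer, workorder gives the robot as it stands. The module is installed in compiled form; this text tells all that it offers.
- The arm moves only by the tool move_arm, never from a script. Its argument "increments" is a list that holds one entry, the list of rows, each a list of 5 numbers: the opening, from 0 (shut) to 1 (fully open), then the shift along the world's x, y, z in m, then the turn about the world's z in rad. A call has 1 to 20 rows; each row shifts and turns the commanded pose from where the row before left it; what a row does not reach is not made up. A row lasts 1/10 s, in which the tool goes at most 50 mm and 8.59 degrees, less where a joint would pass 70% of its speed; a pose out of reach is approached as far as the arm can. A call is refused whole if a number of a shift passes 0.05 or a number of a turn 0.15, either way. A call with a gripper value outside its range is refused whole. The fingers move at their own pace and stop on an object; "squeeze" is the grip in N (left out, the last holds). Time passes only in rows, so rows that do not move let the fingers close. It gives the time, the measured TCP pose, the force and the opening at its end, in the units of the state.
- monitor.get_obs(): the state, without advancing time (a new reading comes with each control period).
- viewer.get_image(name): name is "scene" or "top"; returns the picture (384x512x3 uint8, red, green, blue); there is no depth.
- viewer.camera_params(name): a dict with "fx", "fy", "cx", "cy" (pixels), "k1" (the pictures are not rectified: a ray, as slopes to the right and down, at radius r is drawn at 1 + k1 r^2 times it, then the intrinsics apply), "R" (3x3) and "t" (3): a world point X has camera coordinates R X + t. Camera axes: x right, y down, z forward; pixel columns grow to the right and rows downward; lengths in m; the calibration is good to about 2 mm. A picture is of the moment at which its call begins. camera_params takes no time and is no camera call.
- workorder.sign_off(): hands the job in, once; it reports no verdict.
The state is a dict: "clock": time; "joint_pos": joint angles; "joint_velocities": joint speeds; "joint_torque": joint torques, N m; "position": TCP position; "ee_rot": TCP orientation; "contact_force": force on the tool from outside, world axes, zero at the start; "moment": the same for the moment, N m; "grip_width": finger opening in m.
Only numpy, scipy, OpenCV 4.12 (cv2) and the standard library are available. Lean on these libraries where they do the work, as an engineer would, in place of code of your own. Each camera call takes 0.05 s, during which the arm holds its last target.

## Working session

There is one attempt and no reset: what is moved stays moved. The work goes in short steps, Python scripts to look and compute and a tool call to move; the robot and the scene stay as the last step left them, time stands still between calls to the robot, and variables do not carry over. Pictures are saved under pics/ and viewed, and the job is handed in when it is done.

Besides the shell and the picture viewer there is one more tool, called after "Emit:" by a JSON object that holds its "api" and its "payload", one argument or row to a line. move_arm: Moves the arm, as the interface text tells. Its arguments: {"type":"object","properties":{"increments":{"type":"array","items":{"type":"array","items":{"type":"array","items":{"type":"number"}}}},"squeeze":{"type":"number"}},"required":["increments"]}

```bash
ls; mkdir -p pics; python3 - <<'E'
from workcell import monitor, viewer, workorder
import cv2,numpy as np
for n in ("scene","top"):
    im=viewer.get_image(n); np.save(f'pics/{n}0.npy',im)
    cv2.imwrite(f'pics/{n}0.png',cv2.resize(im[:,:,::-1],(800,600),interpolation=cv2.INTER_CUBIC))
    p=viewer.camera_params(n); print(n,{k:np.round(np.array(v),4).tolist() for k,v in p.items()})
    print('campos',-np.array(p['R']).T@np.array(p['t']))
print(monitor.get_obs())
E
```

```text
pics
scene {'fx': 459.388, 'fy': 459.388, 'cx': 256.0866, 'cy': 175.9996, 'k1': -0.1484, 'R': [[0.5609, 0.8276, 0.0204], [0.6002, -0.3897, -0.6985], [-0.5701, 0.404, -0.7153]], 't': [-0.3639, -0.1985, 1.7643]}
campos [ 1.32909954 -0.48902301  1.13081511]
top {'fx': 432.1484, 'fy': 432.1484, 'cx': 256.838, 'cy': 187.6883, 'k1': -0.1117, 'R': [[0.0247, -0.9994, 0.0236], [-0.9836, -0.0285, -0.1781], [0.1786, -0.0188, -0.9837]], 't': [-0.01, 0.5852, 1.4154]}
campos [0.32300708 0.03327033 1.49679744]
{'clock': 0.1, 'joint_pos': array([ 1.19347353,  0.42667247,  0.07387264,  1.60653064, -0.03412498,
        1.11079943, -0.06707146]), 'joint_velocities': array([-5.02456195e-04, -2.61114009e-03,  1.90401882e-04,  6.76204155e-06,
       -5.82144797e-04, -1.15375904e-03,  4.74729307e-04]), 'joint_torque': array([ 8.61895649e-03, -9.37454438e+01,  3.67726251e+00, -4.55047774e+01,
       -4.86401841e-02,  1.66130683e-02,  5.00781812e-05]), 'position': array([ 0.15232456, -0.65715197,  0.17584969]), 'ee_rot': array([-0.0799617 , -0.70245574, -0.08076289,  0.70259477]), 'contact_force': array([-1.00496412,  0.68397913,  0.50341228]), 'moment': array([-0.03846047,  0.02635114,  0.00748738]), 'grip_width': 0.09397982182636305}
```

View pics/scene0.png

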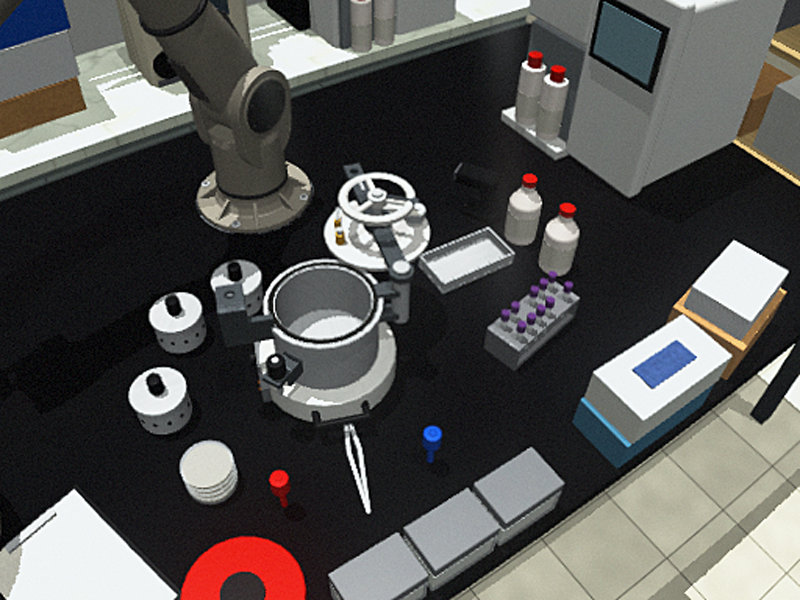

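View pics/top0.png

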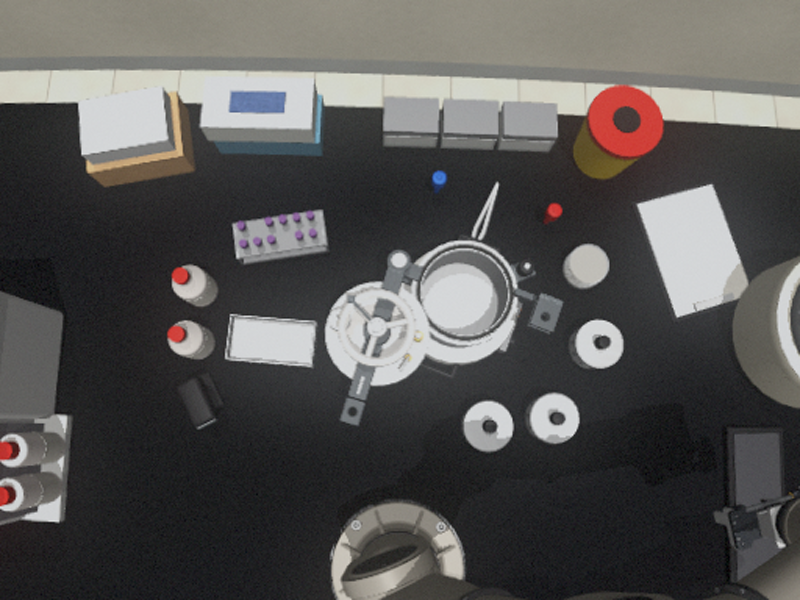

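```bash
cat > h.py <<'E'
from workcell import monitor, viewer, workorder
import cv2,numpy as np
from scipy.optimize import least_squares
def P(n):
    p=viewer.camera_params(n); K=np.array([[p['fx'],0,p['cx']],[0,p['fy'],p['cy']],[0,0,1.]])
    return K,np.array([p['k1'],0,0,0,0.]),np.array(p['R']),np.array(p['t'])
def proj(n,X):
    K,d,R,t=P(n); X=np.atleast_2d(np.array(X,float))
    return cv2.projectPoints(X.reshape(-1,1,3),cv2.Rodrigues(R)[0],t,K,d)[0].reshape(-1,2)
def back(n,uv,z):
    K,d,R,t=P(n); uv=np.atleast_2d(np.array(uv,float))
    q=cv2.undistortPoints(uv.reshape(-1,1,2),K,d).reshape(-1,2)
    D=np.c_[q,np.ones(len(q))]@R; c=-R.T@t
    s=(z-c[2])/D[:,2]; return c+s[:,None]*D
def img(n,name):
    im=viewer.get_image(n); np.save(f'pics/{name}.npy',im); return im
def crop(name,out,x0,y0,w,h,s,pts=None,n=None):
    im=np.load(f'pics/{name}.npy')[y0:y0+h,x0:x0+w,::-1]
    im=cv2.resize(im,None,fx=s,fy=s,interpolation=cv2.INTER_CUBIC)
    if pts is not None:
        for u,v in pts:
            cv2.circle(im,(int((u-x0+.5)*s),int((v-y0+.5)*s)),1,(0,255,0),-1)
    cv2.imwrite(f'pics/{out}.png',im)
E
python3 - <<'E'
from h import *
s=.64
d=[(603,342),(558,416),(490,425)]
print(back('top',[(a*s,b*s) for a,b in d],.107))
crop('top0','t1',200,140,170,140,4.5)
crop('scene0','s1',120,90,170,190,3.2)
crop('top0','t2',280,180,130,120,5)
E
```

```text
[[ 0.48359446 -0.41983481  0.107     ]
 [ 0.3283226  -0.32177832  0.107     ]
 [ 0.30769197 -0.18086409  0.107     ]]
```

View pics/t1.png

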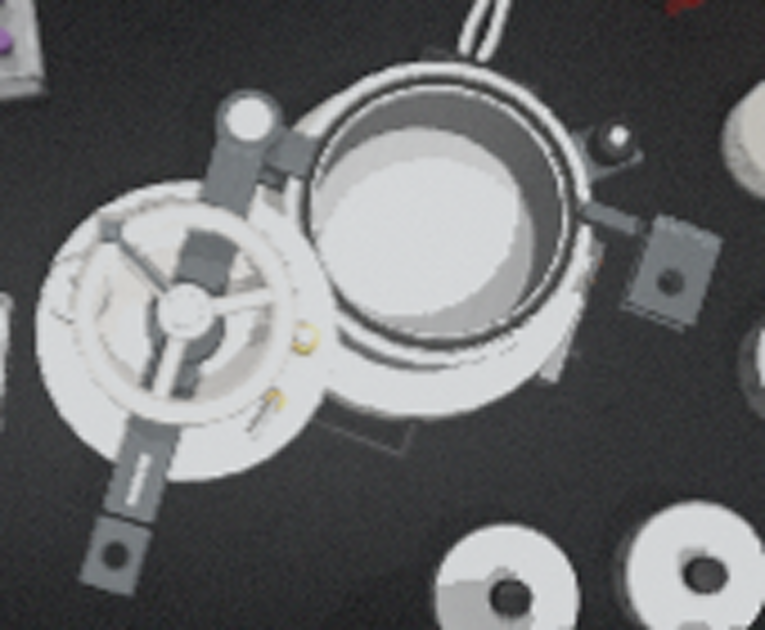

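View pics/s1.png

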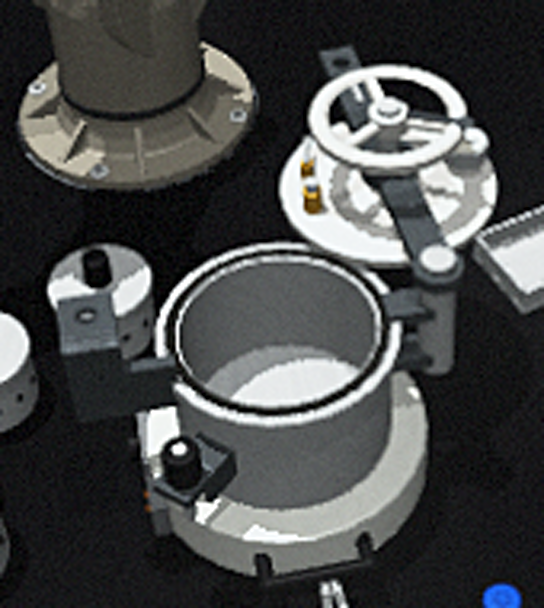

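View pics/t2.png

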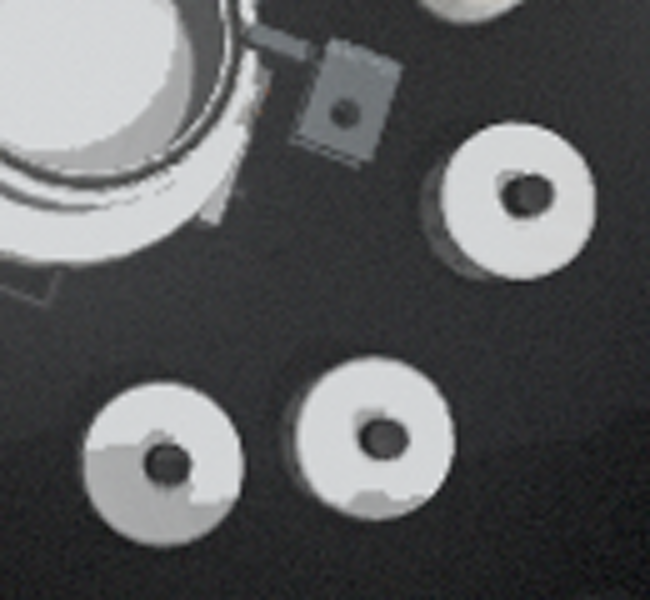

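Drum look-alikes, at native top pixels: (386,219), (357,266) and (314,272). Back-projected, they lie at y = -0.42, -0.32 and -0.18. The one farthest to the right is (386,219). For the pin, the black-knobbed one in the lug is at about top (336,171); the blue one (281,114) and the red one (354,135) are not meant. Next I fit the poses.

```bash
cat > fit.py <<'E'
from h import *
T=lambda x,y:(x/4.5+200-.5,y/4.5+140-.5)
S=lambda x,y:(x/3.2+120-.5,y/3.2+90-.5)
def st(q,p):
    x,y,a=q[:3]; c,s=np.cos(a),np.sin(a); p=np.array(p,float)
    return np.array([x+c*p[0]-s*p[1],y+s*p[0]+c*p[1],p[2]])
def eye(q,r=.295,z=.246,phi=None):
    phi=q[3] if phi is None else phi
    return st(q,[.14-r*np.cos(phi),r*np.sin(phi),z])
obs=[('top',T(250,119),'cap'),('top',T(672,283),'k'),('top',T(115,555),'e'),
('scene',S(438,260),'cap'),('scene',S(87,315),'k'),('scene',S(341,60),'e')]
def model(q):
    M={'cap':st(q,[.14,0,.255]),'k':st(q,[-.155,0,.256]),'e':eye(q)}
    return M
def res(q):
    M=model(q); return np.concatenate([proj(n,M[k])[0]-uv for n,uv,k in obs])
E
python3 - <<'E'
from fit import *
f=least_squares(res,[.6,-.1,1.5,1.55],loss='soft_l1'); q=f.x
print(q,np.round(f.fun.reshape(-1,2),2)); np.save('q.npy',q)
for nm,p in dict(pin=[-.099,-.099,.186],floor=[0,0,.082],cap=[.14,0,.255],keep=[-.155,0,.256]).items(): print(nm,st(q,p).round(4),proj('top',st(q,p)).round(1),proj('scene',st(q,p)).round(1))
print('eye',eye(q),'hub',eye(q,r=.14,z=.295))
th=np.linspace(0,6.28,60)
ring=[st(q,[.105*np.cos(t),.105*np.sin(t),.2]) for t in th]+[st(q,[.085*np.cos(t),.085*np.sin(t),.203]) for t in th]
h=eye(q,r=.14,z=.304); ring+=[h+[.07*np.cos(t),.07*np.sin(t),0] for t in th]+[h]
ring+=[st(q,[-.099+.016*np.cos(t),-.099+.016*np.sin(t),.17]) for t in th]+[st(q,[-.155+.023*a,.023*b,.256]) for a in(-1,1) for b in (-1,1)]
crop('top0','t3',200,140,170,140,4.5,proj('top',ring))
crop('scene0','s3',120,90,170,190,3.2,proj('scene',ring))
E
```

```text
[ 0.56573708 -0.11401814  1.22028028  1.48845353] [[-0.35 -0.11]
 [-0.51 -0.06]
 [-0.28 -0.03]
 [-0.25 -0.29]
 [-0.59  0.18]
 [-0.17  1.01]]
pin [ 0.6247 -0.241   0.186 ] [[336.8 170. ]] [[175.1 230.4]]
floor [ 0.5657 -0.114   0.082 ] [[292.8 192.9]] [[208.4 219.9]]
cap [0.6138 0.0175 0.255 ] [[254.7 165.8]] [[256.1 170.5]]
keep [ 0.5125 -0.2596  0.256 ] [[348.3 202.3]] [[146.1 188.1]]
eye [0.32935495 0.09563553 0.246     ] hub [0.47881471 0.05456511 0.295     ]
```

View pics/t3.png

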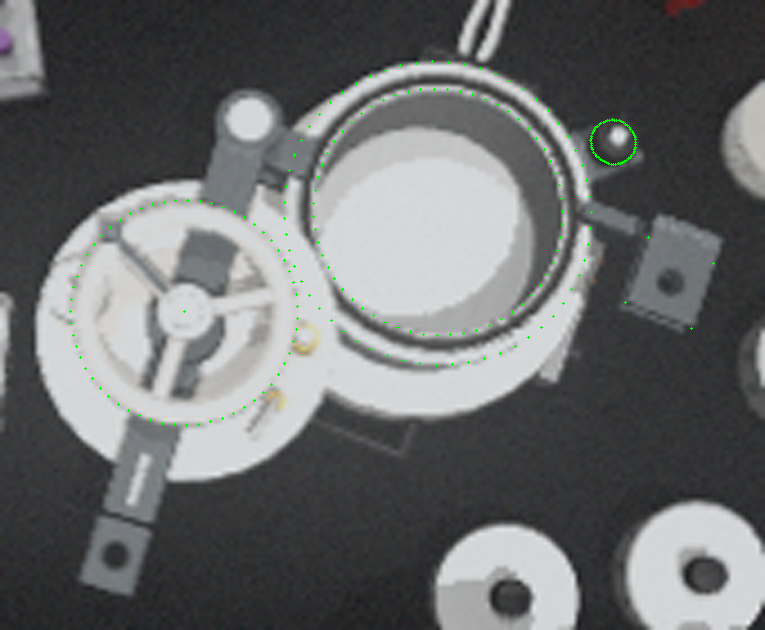

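View pics/s3.png

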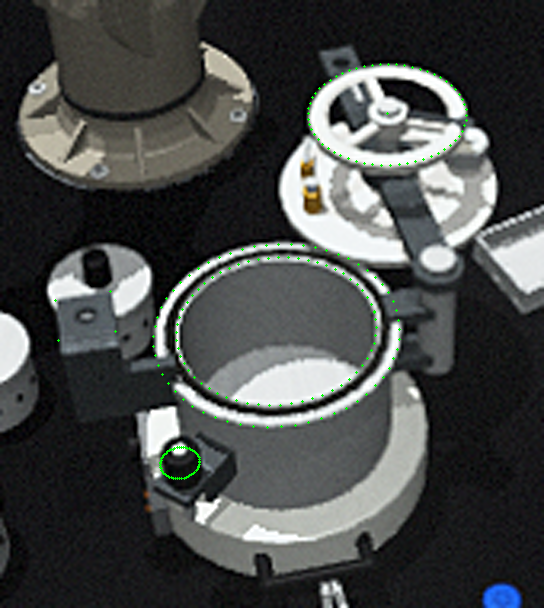

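```bash
python3 - <<'E'
from fit import *
print(back('top',[(528/5+280-.4,196/5+180-.4)],.107))
d=back('top',[(528/5+280-.4,196/5+180-.4)],.107)[0]
# body top ellipse
th=np.linspace(0,6.28,40); d0=d.copy()
pts=[[d[0]+.053*np.cos(t),d[1]+.053*np.sin(t),z] for t in th for z in (.072,)]+[[d[0]+.014*np.cos(t),d[1]+.014*np.sin(t),.107] for t in th]
crop('top0','t4',350,190,70,60,8,proj('top',pts))
crop('scene0','s4',70,220,70,70,8,proj('scene',pts))
a=cv2.imread('pics/t4.png');b=cv2.imread('pics/s4.png');h=np.zeros((560,1120,3),np.uint8);h[:480,:560]=a;h[:,560:]=b
cv2.imwrite('pics/d4.png',cv2.resize(h,(800,400)))
E
```

```text
[[ 0.48380439 -0.41740975  0.107     ]]
```

View pics/d4.png

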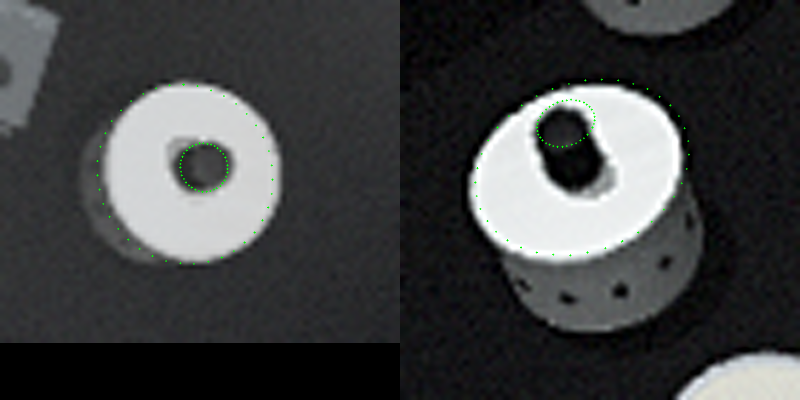

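Emit:
{"api": "move_arm", "payload": {
  "increments": [
    [[1,0.03,0.022,0,0],[1,0.033,0.024,0,0],[1,0.033,0.024,0,0],[1,0.033,0.024,0,0],[1,0.033,0.024,0,0],[1,0.033,0.024,0,0],[1,0.033,0.024,0,0],[1,0.033,0.024,0,0],[1,0.033,0.024,0,0],[1,0.033,0.024,0,0],[0.7,0,0,0,0],[0.7,0,0,0,0]]
  ],
  "squeeze": 25
}}

```text
clock: 1.3
position: [0.4799, -0.4187, 0.176]
ee_rot: [-0.081, -0.702, -0.081, 0.703]
contact_force: [-1.0, -0.4, 0.2]
grip_width: 0.0816
```

Emit:
{"api": "move_arm", "payload": {
  "increments": [
    [[0.7,0.003,0,-0.03,0],[0.7,0,0,-0.03,0],[0.7,0,0,-0.02,0],[0.7,0,0,-0.018,0],[0.7,0,0,0,0],[0.1,0,0,0,0],[0.1,0,0,0,0],[0.1,0,0,0,0],[0.1,0,0,0,0],[0.1,0,0,0,0]]
  ],
  "squeeze": 25
}}

```text
clock: 2.3
position: [0.4826, -0.4196, 0.0789]
ee_rot: [0.08, 0.703, 0.08, -0.702]
contact_force: [-1.3, -0.1, 0.9]
grip_width: 0.0293
```

Emit:
{"api": "move_arm", "payload": {
  "increments": [
    [[0.1,0,0,0,0],[0.1,0,0,0.015,0],[0.1,0,0,0.035,0],[0.1,0,0,0.045,0],[0.1,0,0,0.045,0],[0.1,0,0,0.045,0],[0.1,0,0,0.045,0],[0.1,0,0,0.04,0],[0.1,0,0,0.015,0],[0.1,0.005,0.02,0,-0.05],[0.1,0.01,0.035,0,-0.1],[0.1,0.01,0.037,0,-0.1],[0.1,0.01,0.037,0,-0.1],[0.1,0.01,0.037,0,-0.1],[0.1,0.01,0.037,0,-0.05],[0.1,0.01,0.037,0,0],[0.1,0.01,0.035,0,0],[0.1,0.006,0.02,0,0],[0.1,0.002,0.01,0,0],[0.1,0,0,0,0]]
  ]
}}

```text
clock: 4.3
position: [0.5653, -0.1136, 0.3636]
ee_rot: [0.095, -0.701, 0.095, 0.701]
contact_force: [0.4, -0.6, 0.3]
grip_width: 0.0098
```

```bash
python3 - <<'E'
from fit import *
o=monitor.get_obs(); print(o['position'],o['joint_pos'],o['grip_width'],o['contact_force'])
img('top','top1');img('scene','scene1')
crop('scene1','s5',100,60,210,200,3)
E
```

```text
[ 0.5653453  -0.1135854   0.36361551] [ 0.25989191  0.16368619 -0.20196366  1.55659649  0.0328996   1.42475963
 -1.78555013] 0.009830357754906783 [ 0.3970657  -0.59523096  0.34902281]
```

View pics/s5.png

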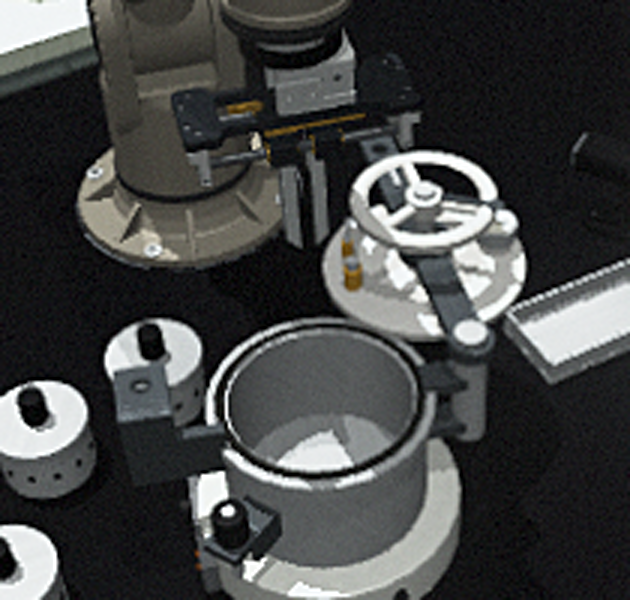

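```bash
python3 - <<'E'
from fit import *
crop('top1','t6',350,180,80,75,5)
crop('scene1','s6',60,210,80,75,5)
a=cv2.imread('pics/t6.png');b=cv2.imread('pics/s6.png')
cv2.imwrite('pics/d6.png',np.hstack([a,b]))
E
```

```text
(no output)
```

View pics/d6.png

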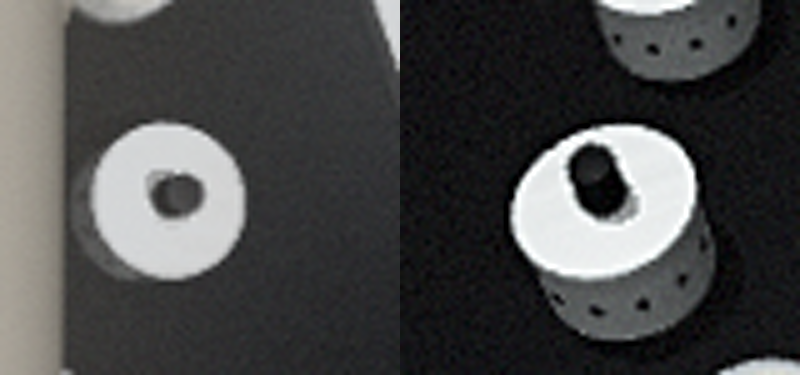

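Emit:
{"api": "move_arm", "payload": {
  "increments": [
    [[0.6,-0.005,-0.02,0,0],[0.6,-0.011,-0.04,0,0],[0.6,-0.012,-0.043,0,0],[0.6,-0.012,-0.043,0,0],[0.6,-0.012,-0.043,0,0],[0.6,-0.012,-0.043,0,0],[0.6,-0.011,-0.04,0,0],[0.6,-0.007,-0.025,-0.02,0],[0.6,-0.001,-0.009,-0.04,0],[0.6,0,0,-0.045,0],[0.6,0,0,-0.045,0],[0.6,0,0,-0.045,0],[0.6,0,0,-0.04,0],[0.6,0,0,-0.033,0],[0.6,0,0,-0.015,0],[0.6,0,0,-0.005,0],[0,0,0,0,0],[0,0,0,0,0],[0,0,0,0,0],[0,0,0,0,0]]
  ],
  "squeeze": 45
}}

```text
clock: 6.4
position: [0.4829, -0.4211, 0.0767]
ee_rot: [-0.096, 0.701, -0.096, -0.7]
contact_force: [-0.3, -2.6, 0.7]
grip_width: 0.0279
```

Emit:
{"api": "move_arm", "payload": {
  "increments": [
    [[0,0,0,0,0],[0,0,0,0,0],[0,0,0,0.005,0],[0,0,0,0.01,0],[0,0,0,0.015,0],[0,0,0,0.015,0]]
  ]
}}

```text
clock: 7.0
position: [0.4825, -0.4204, 0.1219]
ee_rot: [-0.096, 0.701, -0.096, -0.701]
contact_force: [-0.4, 0.7, -3.1]
grip_width: 0.0244
```

Emit:
{"api": "move_arm", "payload": {
  "increments": [
    [[0,0,0,0,0],[0,0,0,0,0]]
  ],
  "squeeze": 55
}}

```text
clock: 7.2
position: [0.4826, -0.4207, 0.1211]
ee_rot: [-0.096, 0.701, -0.096, -0.7]
contact_force: [-0.1, 0.7, -2.8]
grip_width: 0.0245
```

```bash
python3 - <<'E'
from fit import *
o=monitor.get_obs(); print(o['position'],o['grip_width'],o['contact_force'],o['moment'])
img('scene','scene2')
crop('scene2','s7',60,180,90,90,6)
E
```

```text
[ 0.48262158 -0.42066969  0.12109221] 0.024537057569490105 [-0.07436275  0.72372864 -2.8137632 ] [0.10172469 0.03500511 0.01782447]
```

View pics/s7.png

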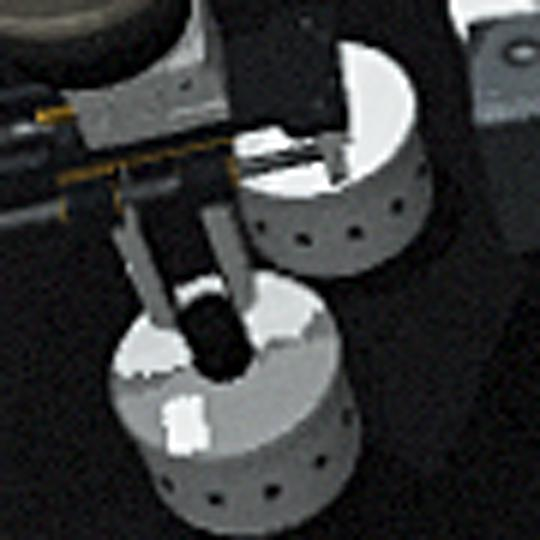

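```bash
python3 - <<'E'
from fit import *
th=np.linspace(0,6.28,60)
pts=[]
for l in (.044,):
    d=np.array([.483,-.4195])
    pts+=[[d[0]+.053*np.cos(t),d[1]+.053*np.sin(t),z+l] for t in th for z in (0,.072)]+[[d[0]+.014*np.cos(t),d[1]+.014*np.sin(t),.107+l] for t in th]
crop('scene2','s7',60,180,90,90,6,proj('scene',pts))
E
```

```text
(no output)
```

View pics/s7.png

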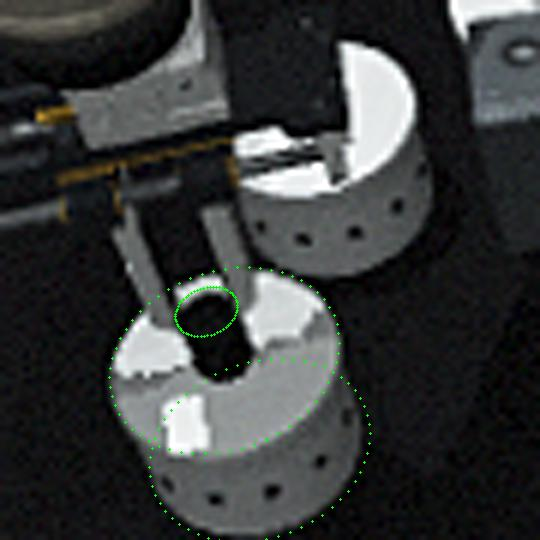

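```bash
python3 - <<'E'
from fit import *
from scipy.spatial.transform import Rotation as Ro
o=monitor.get_obs(); p=o['position']; q=o['ee_rot']; R=Ro.from_quat([q[1],q[2],q[3],q[0]]).as_matrix(); print(R.round(3))
pts=[p+R[:,1]*s+R[:,2]*w-R[:,0]*b for s in (-.013,.013) for w in np.linspace(-.008,.008,9) for b in (0,.01,.02,.03)]
crop('scene2','s7',60,180,90,90,6,proj('scene',pts))
E
```

```text
[[ 0.    -0.269 -0.963]
 [ 0.    -0.963  0.269]
 [-1.    -0.    -0.   ]]
```

View pics/s7.png

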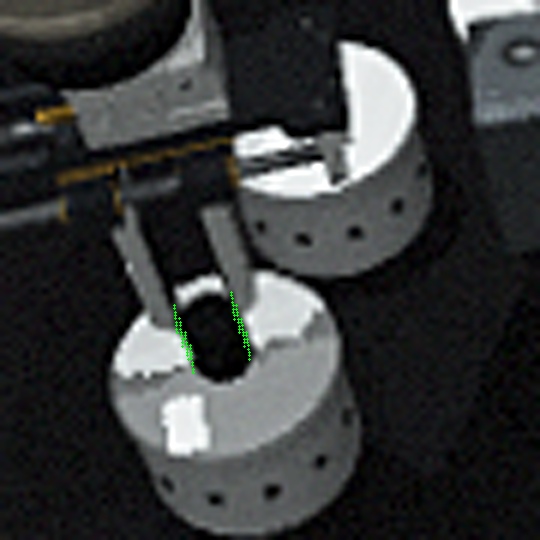

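```bash
python3 - <<'E'
from fit import *
from scipy.spatial.transform import Rotation as Ro
def pts(p,q,hw):
    R=Ro.from_quat([q[1],q[2],q[3],q[0]]).as_matrix()
    return [p+R[:,1]*s+R[:,2]*w-R[:,0]*b for s in (-hw,hw) for w in (-.008,.008) for b in np.linspace(0,.05,11)]
P1=pts(np.array([.5653,-.1136,.3636]),[.095,-.701,.095,.701],.005)
crop('scene1','s8',170,90,60,70,8,proj('scene',P1))
crop('top1','t8',250,150,75,70,8,proj('top',P1))
a=cv2.imread('pics/s8.png');b=cv2.imread('pics/t8.png')
cv2.imwrite('pics/d8.png',cv2.resize(np.hstack([a,b]),None,fx=.7,fy=.7))
E
```

```text
(no output)
```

View pics/d8.png

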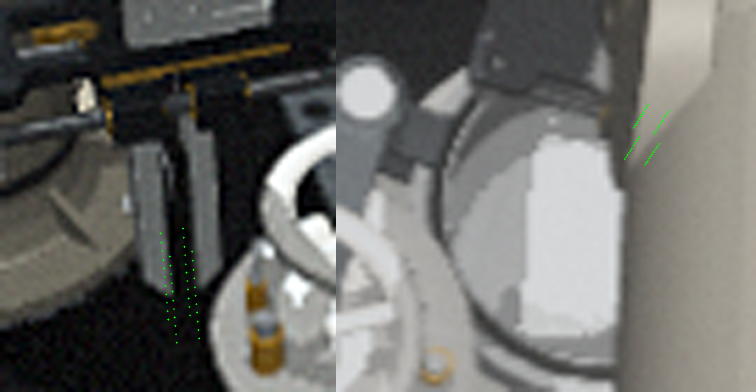

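```bash
python3 - <<'E'
from fit import *
out=[]
for n,x0,y0 in (('scene1',180,105),('scene2',75,215)):
    im=np.load(f'pics/{n}.npy')[y0:y0+45,x0:x0+50,::-1].astype(float)
    im=np.clip((im/255)**.4*255,0,255).astype(np.uint8)
    out.append(cv2.resize(im,None,fx=8,fy=8,interpolation=cv2.INTER_CUBIC))
cv2.imwrite('pics/d9.png',np.hstack(out))
E
```

```text
(no output)
```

View pics/d9.png

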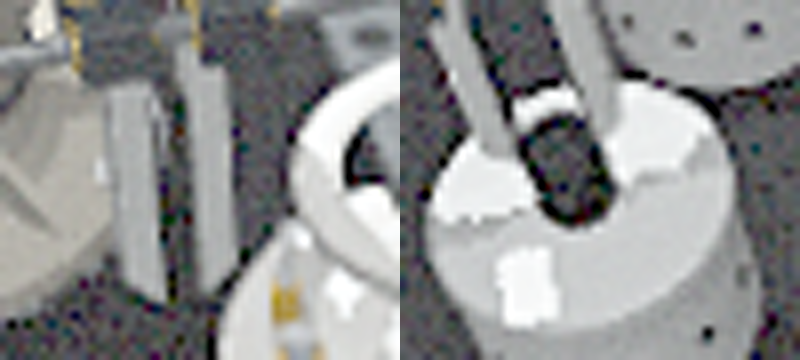

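```bash
python3 - <<'E'
from fit import *
from scipy.spatial.transform import Rotation as Ro
img('top','top2')
o=monitor.get_obs(); p=o['position']; q=o['ee_rot']
def pts(p,q,hw,b):
    R=Ro.from_quat([q[1],q[2],q[3],q[0]]).as_matrix()
    return [p+R[:,1]*s+R[:,2]*w-R[:,0]*b for s in (-hw-.0125,-hw,hw,hw+.0125) for w in np.linspace(-.008,.008,5)]
P=pts(p,q,.0122,0)+pts(p,q,.0122,.02)
u=proj('top',P); print(u.mean(0))
c=u.mean(0).astype(int)
crop('top2','t9',c[0]-35,c[1]-35,70,70,8,u)
P=pts(np.array([.5653,-.1136,.3636]),[.095,-.701,.095,.701],.005,0.02)
crop('scene1','s9',180,105,50,60,8,proj('scene',P))
P=pts(p,q,.0122,.02)
crop('scene2','s10',75,205,50,60,8,proj('scene',P))
a=[cv2.imread(f'pics/{n}.png')[:480] for n in('t9','s9','s10')]
cv2.imwrite('pics/d10.png',cv2.resize(np.hstack(a),None,fx=.58,fy=.58))
E
```

```text
[388.30602798 218.56296665]
```

View pics/d10.png

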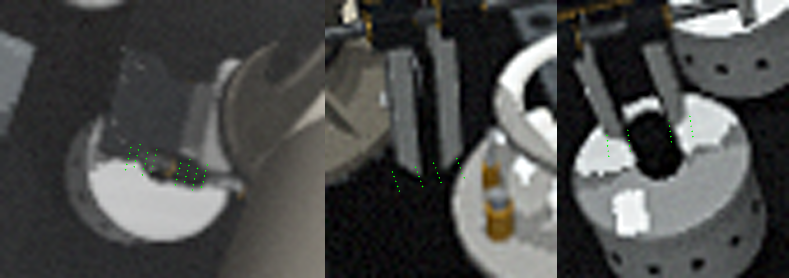

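```bash
python3 - <<'E'
from fit import *
from scipy.spatial.transform import Rotation as Ro
o=monitor.get_obs(); p=o['position']; q=o['ee_rot']
R=Ro.from_quat([q[1],q[2],q[3],q[0]]).as_matrix()
def draw(n,x0,y0,w,h,s,p,R,hw):
    im=np.load(f'pics/{n}.npy')[y0:y0+h,x0:x0+w,::-1].astype(float)
    im=np.clip((im/255)**.5*255,0,255).astype(np.uint8)
    im=cv2.resize(im,None,fx=s,fy=s,interpolation=cv2.INTER_CUBIC)
    for sy in (-hw,hw):
        for k,b in enumerate((0,.01,.02,.03,.04,.05)):
            u=proj('scene',[p+R[:,1]*sy+R[:,2]*ww-R[:,0]*b for ww in (-.008,.008)])
            a=[(int((x-x0+.5)*s),int((y-y0+.5)*s)) for x,y in u]
            cv2.line(im,a[0],a[1],[(0,255,0),(0,0,255)][k%2],1)
    return im
a=draw('scene2',75,205,50,50,8,p,R,.0122)
p1=np.array([.5653,-.1136,.3636]);q1=[.095,-.701,.095,.701];R1=Ro.from_quat([q1[1],q1[2],q1[3],q1[0]]).as_matrix()
b=draw('scene1',180,110,50,50,8,p1,R1,.0049)
cv2.imwrite('pics/d11.png',np.hstack([a,b]))
E
```

```text
(no output)
```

View pics/d11.png

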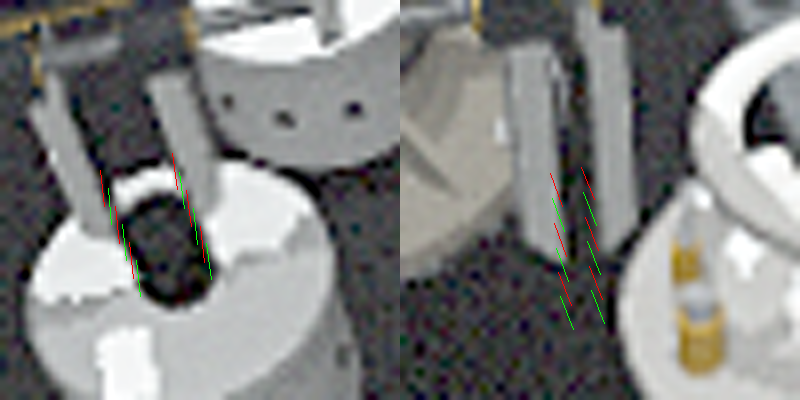

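Emit:
{"api": "move_arm", "payload": {
  "increments": [
    [[0,0,0,-0.015,0],[0,0,0,-0.015,0],[0,0,0,-0.01,0],[0,0,0,-0.003,0],[0.5,0,0,0,0],[0.5,0,0,0,0],[0.5,0,0.001,-0.004,0],[0.5,0,0,-0.002,0],[0.5,0,0,0,0]]
  ]
}}

```text
clock: 8.2
position: [0.4823, -0.4193, 0.071]
ee_rot: [0.096, -0.7, 0.096, 0.701]
contact_force: [0.6, -0.6, 0.0]
grip_width: 0.0469
```

Emit:
{"api": "move_arm", "payload": {
  "increments": [
    [[0.5,0,0,-0.003,0],[0.5,0,0,-0.003,0],[0.5,0,0,0,0]]
  ]
}}

```text
clock: 8.5
position: [0.4822, -0.4194, 0.065]
ee_rot: [0.096, -0.7, 0.096, 0.701]
contact_force: [-0.6, 0.7, 0.6]
grip_width: 0.0469
```

Emit:
{"api": "move_arm", "payload": {
  "increments": [
    [[0.5,0,0,-0.003,0],[0.5,0,0,-0.003,0],[0.5,0,0,0,0],[0,0,0,0,0],[0,0,0,0,0],[0,0,0,0,0],[0,0,0,0,0]]
  ],
  "squeeze": 40
}}

```text
clock: 9.2
position: [0.4825, -0.4197, 0.0596]
ee_rot: [-0.096, 0.701, -0.096, -0.7]
contact_force: [-0.6, -0.7, -0.6]
grip_width: 0.0271
```

```bash
python3 - <<'E'
from fit import *
from scipy.spatial.transform import Rotation as Ro
o=monitor.get_obs(); p=o['position']; q=o['ee_rot'];print(p,o['grip_width'],o['contact_force'])
img('scene','scene3')
R=Ro.from_quat([q[1],q[2],q[3],q[0]]).as_matrix()
u=proj('scene',[p+R[:,1]*s-R[:,0]*b for s in(-.014,.014) for b in (0,.02)])
crop('scene3','s11',60,190,80,80,7,u)
E
```

```text
[ 0.48245469 -0.41967531  0.05957697] 0.027077092990559683 [-0.61630761 -0.74943489 -0.62079634]
```

View pics/s11.png

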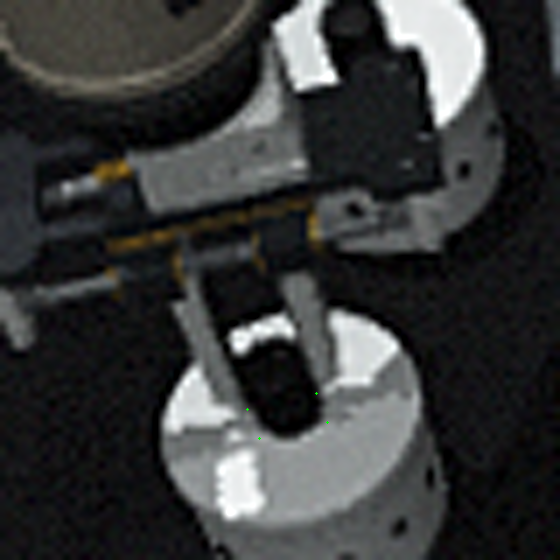

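Emit:
{"api": "move_arm", "payload": {
  "increments": [
    [[0,0,0,0.005,0],[0,0,0,0.015,0],[0,0,0,0.025,0],[0,0,0,0.025,0],[0,0,0,0.01,0],[0,0,0,0,0]]
  ],
  "squeeze": 50
}}

```text
clock: 9.85
position: [0.4831, -0.4201, 0.1414]
ee_rot: [-0.095, 0.701, -0.096, -0.7]
contact_force: [0.6, 0.5, -2.6]
grip_width: 0.0271
```

Emit:
{"api": "move_arm", "payload": {
  "increments": [
    [[0,0,0,0.025,0],[0,0,0,0.04,0],[0,0,0,0.045,0],[0,0,0,0.04,0],[0,0,0,0.03,0],[0,0.004,0.015,0.01,0],[0,0.009,0.033,0,0],[0,0.011,0.04,0,0],[0,0.011,0.04,0,0],[0,0.011,0.04,0,0],[0,0.011,0.04,0,0],[0,0.011,0.04,0,0],[0,0.009,0.033,0,0],[0,0.0055,0.02,0,0],[0,0,0.005,0,0],[0,0,0,0,0],[0,0,0,0,0]]
  ]
}}

```text
clock: 11.55
position: [0.5643, -0.1144, 0.3286]
ee_rot: [0.096, -0.7, 0.096, 0.701]
contact_force: [-0.2, -1.0, -3.0]
grip_width: 0.0268
```

```bash
python3 - <<'E'
from fit import *
o=monitor.get_obs(); p=o['position'];print(p,o['grip_width'],o['contact_force'],o['joint_pos'])
img('scene','scene4')
crop('scene4','s12',110,50,190,190,3.1)
E
```

```text
[ 0.56434496 -0.11443218  0.3286367 ] 0.026820530197004068 [-0.20289719 -0.99848103 -3.0048963 ] [ 0.25340154  0.17400069 -0.19286365  1.61627918  0.03426575  1.35583255
 -1.78795467]
```

View pics/s12.png

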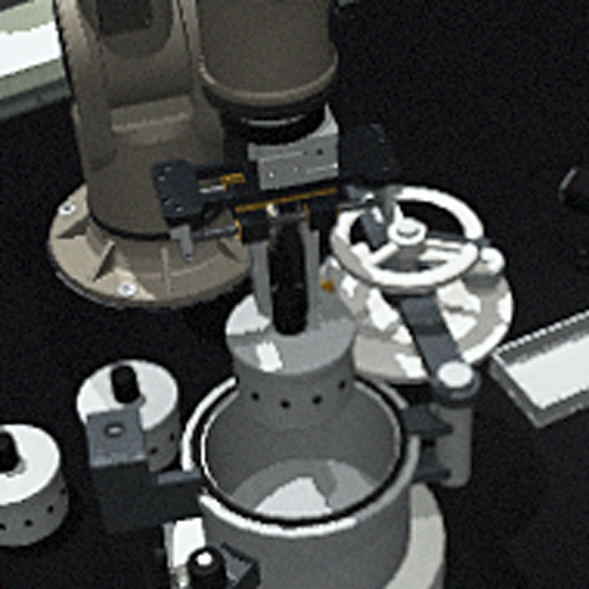

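Emit:
{"api": "move_arm", "payload": {
  "increments": [
    [[0,0.0015,0,-0.02,0],[0,0,0,-0.03,0],[0,0,0,-0.035,0],[0,0,0,-0.035,0],[0,0,0,-0.03,0],[0,0,0,-0.02,0],[0,0,0,-0.008,0],[0,0,0,-0.003,0],[0,0,0,-0.002,0],[0,0,0,0,0]]
  ]
}}

```text
clock: 12.6
position: [0.5669, -0.1138, 0.1473]
ee_rot: [-0.096, 0.701, -0.096, -0.7]
contact_force: [-0.6, -0.1, -2.5]
grip_width: 0.0266
```

Emit:
{"api": "move_arm", "payload": {
  "increments": [
    [[0,0,0,-0.002,0],[0,0,0,-0.001,0],[0,0,0,-0.001,0],[0,0,0,0,0]]
  ]
}}

```text
clock: 13.0
position: [0.5664, -0.1135, 0.1424]
ee_rot: [0.096, -0.701, 0.096, 0.701]
contact_force: [-0.9, 0.4, -2.2]
grip_width: 0.0271
```

Emit:
{"api": "move_arm", "payload": {
  "increments": [
    [[0,0,0,-0.001,0],[0,0,0,-0.001,0],[0,0,0,0,0]]
  ]
}}

```text
clock: 13.3
position: [0.5666, -0.1135, 0.1415]
ee_rot: [-0.096, 0.701, -0.096, -0.7]
contact_force: [-5.6, 1.2, 11.2]
grip_width: 0.0271
```

Emit:
{"api": "move_arm", "payload": {
  "increments": [
    [[0.5,0,0,0,0],[0.5,0,0,0,0],[0.5,0,0,0.01,0],[0.5,0,0,0.025,0],[0.5,0,0,0.04,0],[0,0,0,0.045,0],[0,0,0,0.045,0],[0,0,0,0.03,0],[0,0,0,0.005,0]]
  ]
}}

```text
clock: 14.2
position: [0.5678, -0.1136, 0.3454]
ee_rot: [-0.096, 0.703, -0.096, -0.698]
contact_force: [-0.2, 0.8, 0.2]
grip_width: 0.0187
```

```bash
python3 - <<'E'
from fit import *
o=monitor.get_obs(); p=o['position'];print(p,o['grip_width'],o['contact_force'],o['joint_pos'])
img('scene','scene5')
crop('scene5','s13',110,50,190,190,3.1)
E
```

```text
[ 0.56778674 -0.1135841   0.34535477] 0.018670453269121923 [-0.17477201  0.78462247  0.18276808] [ 0.25223987  0.16843267 -0.19370376  1.58835714  0.03328025  1.38167867
 -1.78793601]
```

View pics/s13.png

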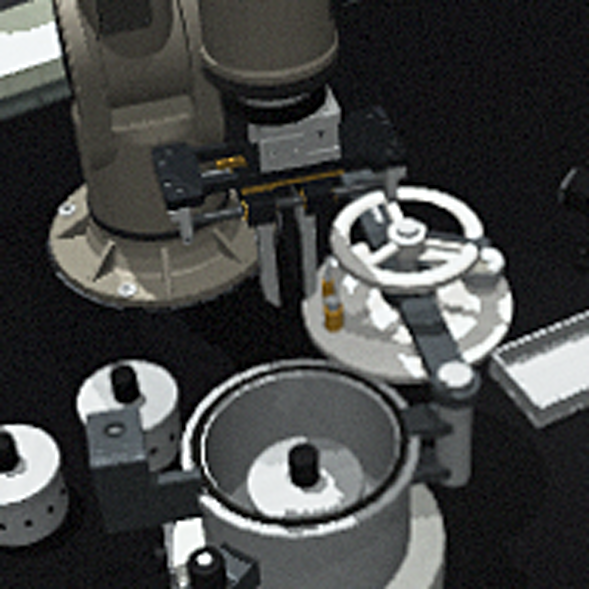

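Emit:
{"api": "move_arm", "payload": {
  "increments": [
    [[0,-0.005,0.02,0,0],[0,-0.009,0.038,0,0],[0,-0.01,0.042,0,0],[0,-0.01,0.042,0,0],[0,-0.01,0.042,0,0],[0,-0.009,0.04,0,0],[0,-0.006,0.028,0,0],[0,-0.003,0.013,-0.01,0],[0,0,0,-0.03,0],[0,0,0,-0.03,0],[0,0,0,-0.018,0],[0,0,0,0,0]]
  ]
}}

```text
clock: 15.45
position: [0.5029, 0.1498, 0.249]
ee_rot: [0.095, -0.699, 0.097, 0.702]
contact_force: [0.7, 0.2, -0.3]
grip_width: 0.0001
```

```bash
python3 - <<'E'
from fit import *
q=np.load('q.npy')
o=monitor.get_obs(); p=o['position'];print(p,o['grip_width'],o['contact_force'],o['joint_pos'])
img('scene','scene6')
crop('scene6','s14',190,50,120,130,4.5)
def m(phi):
    c,s=np.cos(q[2]),np.sin(q[2]); a=np.array([-np.sin(phi),-np.cos(phi)]); return np.array([c*a[0]-s*a[1],s*a[0]+c*a[1]])
prev=None
for phi in [1.488,1.4,1.3,1.2,1.1,1.0,.9,.8,.7,.6,.5,.4,.3,.2,.1,.05]:
    h=eye(q,r=.14,z=0,phi=phi)[:2]; pt=h-m(phi)*.0825
    print(phi,pt.round(4),None if prev is None else (pt-prev).round(4), np.hypot(*pt).round(3)); prev=pt
E
```

```text
[0.50287833 0.14981823 0.24902243] 0.00011883270827344703 [ 0.70305157  0.21629191 -0.28332636] [-0.04430496  0.1470466  -0.40741652  1.82493505  0.06188113  1.18745881
 -2.31523358]
1.488 [0.5006 0.1341] None 0.518
1.4 [0.4908 0.1237] [-0.0098 -0.0104] 0.506
1.3 [0.4808 0.1109] [-0.01   -0.0128] 0.493
1.2 [0.4722 0.0971] [-0.0087 -0.0137] 0.482
1.1 [0.4649 0.0826] [-0.0072 -0.0145] 0.472
1.0 [0.4592 0.0674] [-0.0058 -0.0152] 0.464
0.9 [0.455  0.0517] [-0.0042 -0.0157] 0.458
0.8 [0.4523 0.0357] [-0.0026 -0.016 ] 0.454
0.7 [0.4513 0.0195] [-0.001  -0.0162] 0.452
0.6 [0.4519 0.0032] [ 0.0006 -0.0162] 0.452
0.5 [ 0.4542 -0.0129] [ 0.0022 -0.0161] 0.454
0.4 [ 0.458  -0.0287] [ 0.0038 -0.0158] 0.459
0.3 [ 0.4634 -0.044 ] [ 0.0054 -0.0153] 0.465
0.2 [ 0.4703 -0.0587] [ 0.0069 -0.0147] 0.474
0.1 [ 0.4786 -0.0726] [ 0.0083 -0.014 ] 0.484
0.05 [ 0.4833 -0.0793] [ 0.0047 -0.0066] 0.49
```

View pics/s14.png

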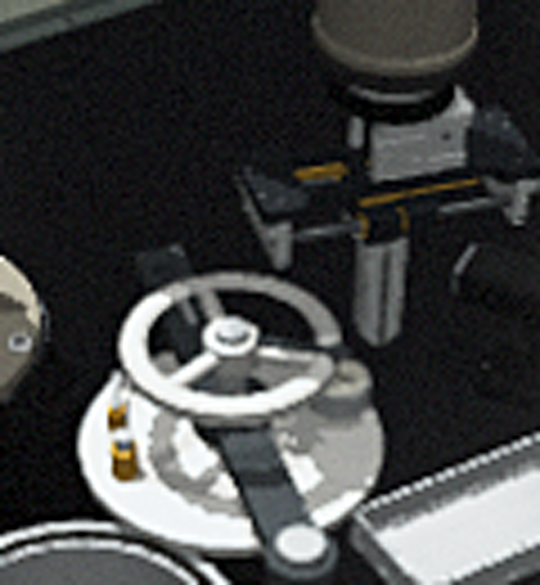

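Emit:
{"api": "move_arm", "payload": {
  "increments": [
    [[0,0,0,0.015,0],[0,-0.003,-0.01,0,0],[0,-0.002,-0.006,0,0],[0,-0.004,-0.004,0,0.03],[0,-0.0055,-0.006,0,0.055],[0,-0.01,-0.0128,0,0.1],[0,-0.0087,-0.0137,0,0.1],[0,-0.0072,-0.0145,0,0.1],[0,-0.0058,-0.0152,0,0.1],[0,-0.0042,-0.0157,0,0.1],[0,-0.0026,-0.016,0,0.1],[0,-0.001,-0.0162,0,0.1],[0,0.0006,-0.0162,0,0.1],[0,0.0022,-0.0161,0,0.1],[0,0.0038,-0.0158,0,0.1],[0,0.002,-0.0077,0,0.05],[0,0,0,0,0]]
  ]
}}

```text
clock: 17.2
position: [0.4587, -0.0359, 0.2673]
ee_rot: [0.295, 0.643, 0.295, -0.643]
contact_force: [0.0, 0.7, -1.2]
grip_width: 0.0005
```

```bash
python3 - <<'E'
from fit import *
q=np.load('q.npy')
o=monitor.get_obs(); p=o['position'];print(p,o['ee_rot'],o['contact_force'],o['joint_pos'])
img('scene','scene7');img('top','top7')
crop('scene7','s15',130,50,170,170,2.6)
crop('top7','t15',210,140,170,170,2.6)
cv2.imwrite('pics/d15.png',cv2.resize(np.hstack([cv2.imread('pics/s15.png'),cv2.imread('pics/t15.png')]),(800,400)))
E
```

```text
[ 0.4587167  -0.03591347  0.26732411] [ 0.2952827   0.64254382  0.29518816 -0.64250254] [ 0.04458321  0.65047805 -1.24351358] [ 1.92852539e-01  3.62796169e-03 -2.53688593e-01  1.93348514e+00
  1.08614030e-03  1.20449310e+00 -7.70577939e-01]
```

View pics/d15.png

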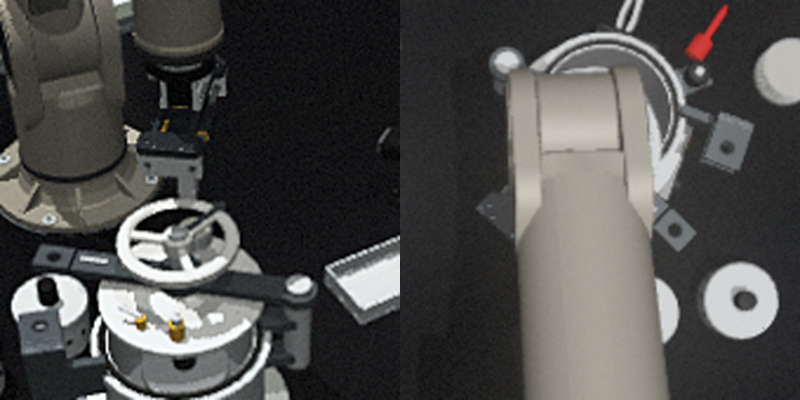

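```bash
python3 - <<'E'
from fit import *
for n in ('scene7','top7'):
    crop(n,n+'f',0,0,512,384,1.5)
for n in ('top1','top2','top7'): crop(n,n+'r',320,100,80,90,4)
cv2.imwrite('pics/d16.png',np.hstack([cv2.imread(f'pics/top{k}r.png')[:, :266] for k in (1,2,7)]))
E
```

```text
(no output)
```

View pics/scene7f.png

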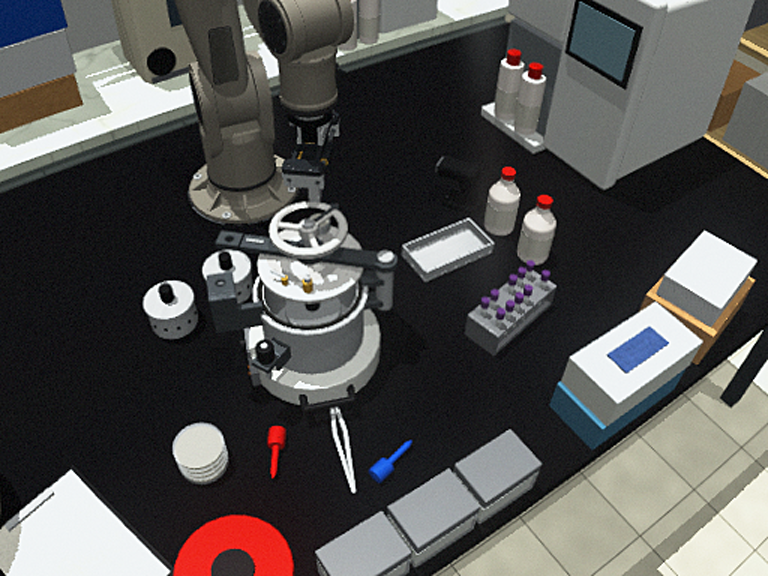

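View pics/d16.png

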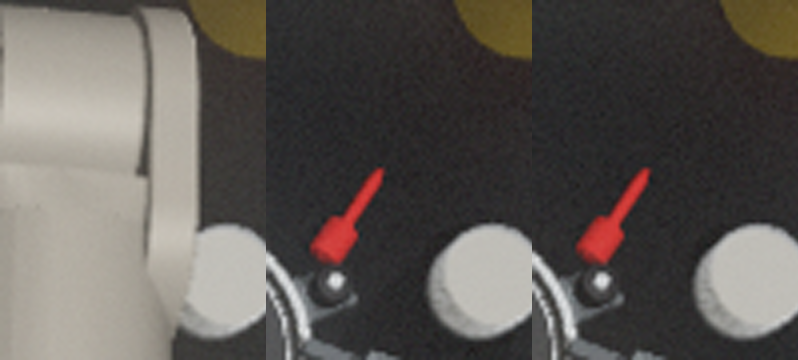

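```bash
cat >> fit.py <<'E'
def armphi(uvt=None,uvs=None):
    q=np.load('q.npy'); 
    f=lambda a:np.concatenate([proj(n,eye(q,phi=a[0]))[0]-uv for n,uv in(('top',uvt),('scene',uvs)) if uv is not None])
    r=least_squares(f,[.4]); return r.x[0],r.fun
E
python3 - <<'E'
from fit import *
q=np.load('q.npy')
phi,r=armphi((326.6,237.3),(153,158.9)); print(phi,r)
crop('scene7','s17',140,130,60,50,8,proj('scene',[eye(q,phi=phi)]))
crop('top7','t17',300,210,60,50,8,proj('top',[eye(q,phi=phi)]))
cv2.imwrite('pics/d17.png',cv2.resize(np.hstack([cv2.imread('pics/s17.png'),cv2.imread('pics/t17.png')]),(800,333)))
for ph in (phi,.2,.1,.05,0):
    print(ph,eye(q,r=.295-.042,phi=ph).round(4))
print(q[2])
E
```

```text
0.41299337430790806 [-0.43627116 -0.0994813  -0.8369693  -0.07223592]
0.41299337430790806 [ 0.4389 -0.1653  0.246 ]
0.2 [ 0.4815 -0.1982  0.246 ]
0.1 [ 0.5036 -0.2103  0.246 ]
0.05 [ 0.5152 -0.2155  0.246 ]
0 [ 0.5269 -0.2201  0.246 ]
1.220280283349964
```

View pics/d17.png

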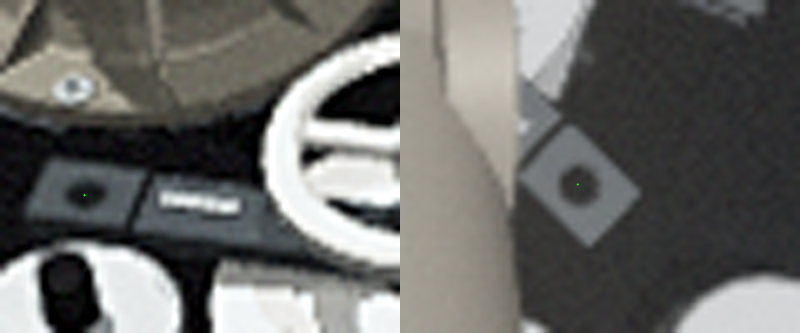

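Emit:
{"api": "move_arm", "payload": {
  "increments": [
    [[0,-0.004,0.006,0.01,0],[0,0,0,0.03,0],[0.6,0,0,0.025,0],[0.6,-0.003,-0.03,0,-0.054],[0.6,-0.005,-0.04,0,0],[0.6,-0.005,-0.04,0,0],[0.6,-0.003,-0.0254,0,0],[0.6,0,0,0,0],[0.6,0,0,-0.02,0],[0.6,0,0,0,0]]
  ],
  "squeeze": 15
}}

```text
clock: 18.3
position: [0.4382, -0.1624, 0.3113]
ee_rot: [-0.278, -0.649, -0.279, 0.651]
contact_force: [-0.1, 0.0, 0.4]
grip_width: 0.0559
```

```bash
python3 - <<'E'
from fit import *
q=np.load('q.npy')
o=monitor.get_obs(); p=o['position'];print(p,o['ee_rot'],o['contact_force'],o['grip_width'])
img('scene','scene8')
crop('scene8','s18',120,70,120,110,6)
E
```

```text
[ 0.43820548 -0.16243133  0.31132464] [-0.27779276 -0.64943932 -0.27890058  0.65059528] [-0.14612014  0.02919216  0.39066821] 0.05591512846686519
```

View pics/s18.png

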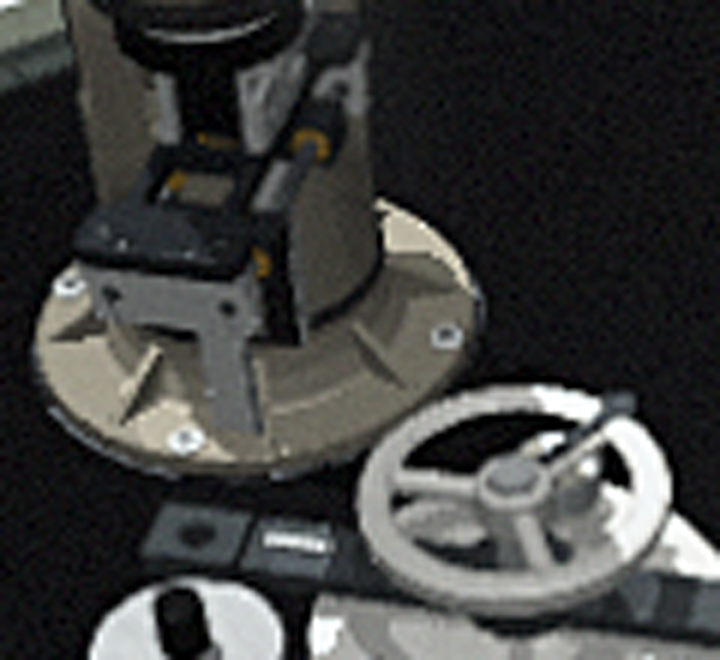

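Emit:
{"api": "move_arm", "payload": {
  "increments": [
    [[0.6,0,-0.003,-0.03,0],[0.6,0,0,-0.035,0],[0.6,0,0,-0.022,0],[0.6,0,0,-0.008,0],[0.6,0,0,0,0]]
  ],
  "squeeze": 15
}}

```text
clock: 18.85
position: [0.4391, -0.1663, 0.2177]
ee_rot: [-0.278, -0.65, -0.279, 0.65]
contact_force: [-0.1, -0.5, 0.6]
grip_width: 0.056
```

```bash
python3 - <<'E'
from fit import *
q=np.load('q.npy')
o=monitor.get_obs(); p=o['position'];print(p,o['ee_rot'],o['contact_force'],o['grip_width'])
img('scene','scene9')
crop('scene9','s19',120,90,110,90,7)
E
```

```text
[ 0.43908379 -0.16628428  0.21771731] [-0.27820502 -0.64981735 -0.27859498  0.65017244] [-0.05591064 -0.45416029  0.575052  ] 0.0560269806741866
```

View pics/s19.png

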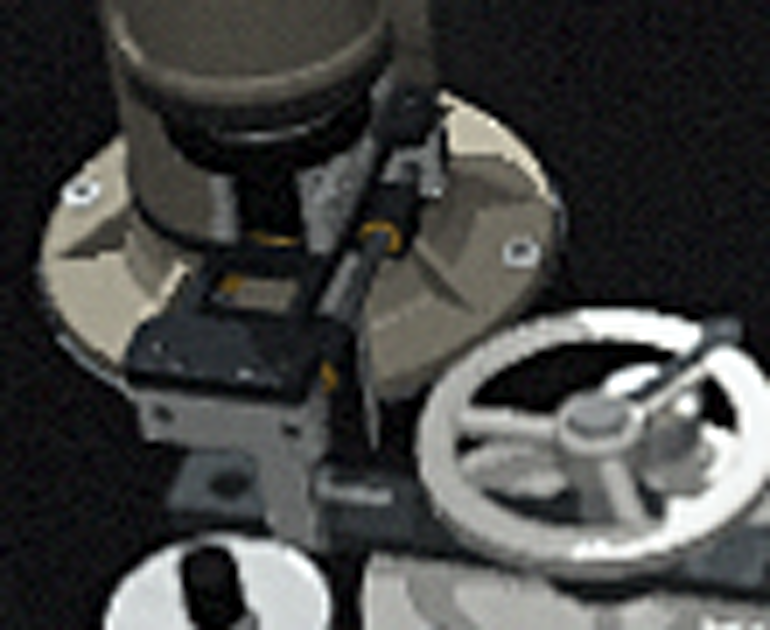

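Emit:
{"api": "move_arm", "payload": {
  "increments": [
    [[0.2,0,0,-0.003,0],[0.2,0,0,0,0],[0.2,0,0,0,0],[0.2,0,0,0,0]]
  ],
  "squeeze": 15
}}

```text
clock: 19.3
position: [0.4392, -0.1668, 0.215]
ee_rot: [0.278, 0.65, 0.278, -0.65]
contact_force: [-0.3, -0.4, 4.8]
grip_width: 0.034
```

```bash
python3 - <<'E'
from fit import *
q=np.load('q.npy')
o=monitor.get_obs(); p=o['position'];print(p,o['ee_rot'],o['contact_force'],o['grip_width'])
# infer phi from TCP position in ster frame
c,s=np.cos(q[2]),np.sin(q[2]); d=p[:2]-q[:2]; x=c*d[0]+s*d[1]; y=-s*d[0]+c*d[1]
print(x,y,'phi',np.arctan2(y,.14-x),'r',np.hypot(y,.14-x))
r=np.hypot(y,.14-x); prev=p[:2]
for ph in (.36,.3,.25,.2,.15,.1,.05,.02,0):
    pt=eye(q,r=r,phi=ph)[:2]; print(ph,pt.round(4),(pt-prev).round(4)); prev=pt
E
```

```text
[ 0.43923426 -0.16683203  0.21497446] [ 0.27831294  0.65026686  0.27809356 -0.64989145] [-0.32199584 -0.40559734  4.76494269] 0.03398292684786053
-0.09304143605080112 0.10067552952485051 phi 0.4077906300152929 r 0.2538579783298699
0.36 [ 0.4482 -0.175 ] [ 0.009  -0.0081]
0.3 [ 0.4601 -0.1845] [ 0.0118 -0.0096]
0.25 [ 0.4704 -0.192 ] [ 0.0103 -0.0074]
0.2 [ 0.481  -0.1989] [ 0.0106 -0.0069]
0.15 [ 0.492  -0.2052] [ 0.011  -0.0064]
0.1 [ 0.5033 -0.2111] [ 0.0113 -0.0058]
0.05 [ 0.5148 -0.2163] [ 0.0116 -0.0052]
0.02 [ 0.5219 -0.2192] [ 0.0071 -0.0029]
0 [ 0.5266 -0.221 ] [ 0.0048 -0.0018]
```

Emit:
{"api": "move_arm", "payload": {
  "increments": [
    [[0.2,0.009,-0.0081,0.001,0.048],[0.2,0.0118,-0.0096,0,0.06],[0.2,0.0103,-0.0074,0,0.05],[0.2,0.0106,-0.0069,0,0.05],[0.2,0.011,-0.0064,0,0.05],[0.2,0.0113,-0.0058,0,0.05],[0.2,0.006,-0.0026,0,0.025],[0.2,0.0056,-0.0026,0,0.025],[0.2,0,0,0,0]]
  ]
}}

```text
clock: 20.2
position: [0.515, -0.2165, 0.2152]
ee_rot: [-0.39, -0.59, -0.39, 0.59]
contact_force: [2.6, -1.3, -8.0]
grip_width: 0.0334
```

```bash
python3 - <<'E'
from fit import *
q=np.load('q.npy')
o=monitor.get_obs(); p=o['position'];print(p,o['ee_rot'],o['contact_force'],o['grip_width'])
img('scene','scene10');img('top','top10')
crop('scene10','s20',110,120,100,90,4)
crop('top10','t20',300,170,100,90,4)
cv2.imwrite('pics/d20.png',np.hstack([cv2.imread('pics/s20.png'),cv2.imread('pics/t20.png')]))
E
```

```text
[ 0.51499478 -0.21650372  0.21515745] [-0.38964312 -0.59007444 -0.38956201  0.59011171] [ 2.58950086 -1.346385   -7.98515741] 0.033441858281192026
```

View pics/d20.png

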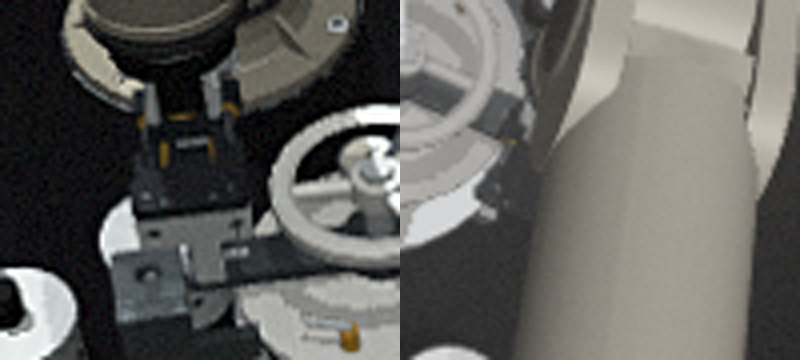

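Emit:
{"api": "move_arm", "payload": {
  "increments": [
    [[0.2,0.006,-0.0024,0,0.025],[0.2,0.0055,-0.0021,0,0.025],[0.2,0,0,0,0],[0.2,0,0,0,0]]
  ]
}}

```text
clock: 20.7
position: [0.5265, -0.221, 0.2153]
ee_rot: [0.404, 0.58, 0.404, -0.58]
contact_force: [1.3, -3.6, -12.4]
grip_width: 0.0335
```

```bash
python3 - <<'E'
from fit import *
q=np.load('q.npy')
o=monitor.get_obs(); p=o['position'];print(p,o['ee_rot'],o['contact_force'],o['grip_width'])
c,s=np.cos(q[2]),np.sin(q[2]); d=p[:2]-q[:2]; x=c*d[0]+s*d[1]; y=-s*d[0]+c*d[1]
print('phi',np.arctan2(y,.14-x),'r',np.hypot(y,.14-x))
img('scene','scene11')
crop('scene11','s21',125,165,45,45,12)
E
```

```text
[ 0.52649298 -0.22103939  0.21526227] [ 0.40423571  0.58035462  0.4038982  -0.58021397] [  1.32039671  -3.63796844 -12.39343506] 0.03348371929029446
phi 0.0004278106252030199 r 0.2539896593963551
```

View pics/s21.png

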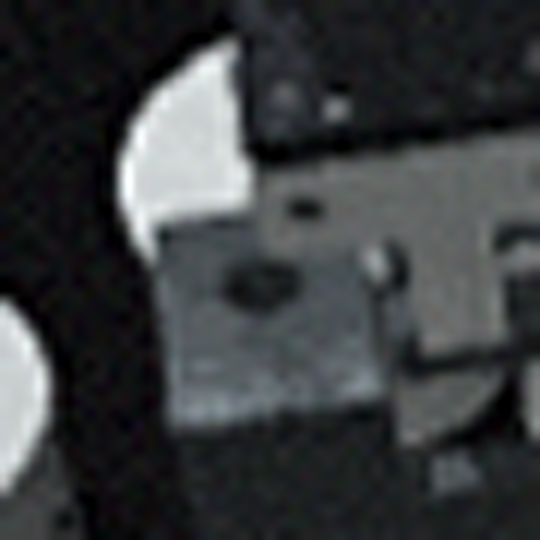

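```bash
python3 - <<'E'
from fit import *
from scipy.spatial.transform import Rotation as Ro
q=[-.096,.703,-.096,-.698]; p=np.array([.5678,-.1136,.3454])
R=Ro.from_quat([q[1],q[2],q[3],q[0]]).as_matrix()
x0,y0,w,h,s=140,60,110,100,7
im=np.load('pics/scene5.npy')[y0:y0+h,x0:x0+w,::-1].astype(float)
im=cv2.resize(np.clip((im/255)**.5*255,0,255).astype(np.uint8),None,fx=s,fy=s,interpolation=cv2.INTER_CUBIC)
def ln(P,col):
    u=proj('scene',P); a=[(int((x-x0+.5)*s),int((y-y0+.5)*s)) for x,y in u]
    cv2.polylines(im,[np.array(a)],True,col,1)
for b,col in((.02,(0,255,0)),(.097,(0,0,255)),(.117,(255,128,0)),(.15,(0,255,255))):
    if b<.05: ln([p+R[:,1]*sy+R[:,2]*ww-R[:,0]*b for sy,ww in((-.022,-.008),(-.022,.008),(.022,.008),(.022,-.008))],col)
    else: ln([p+R[:,1]*sy+R[:,2]*ww-R[:,0]*b for sy,ww in((-.0885,-.0375),(-.0885,.0375),(.0885,.0375),(.0885,-.0375))],col)
cv2.imwrite('pics/d22.png',im)
E
```

```text
(no output)
```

View pics/d22.png

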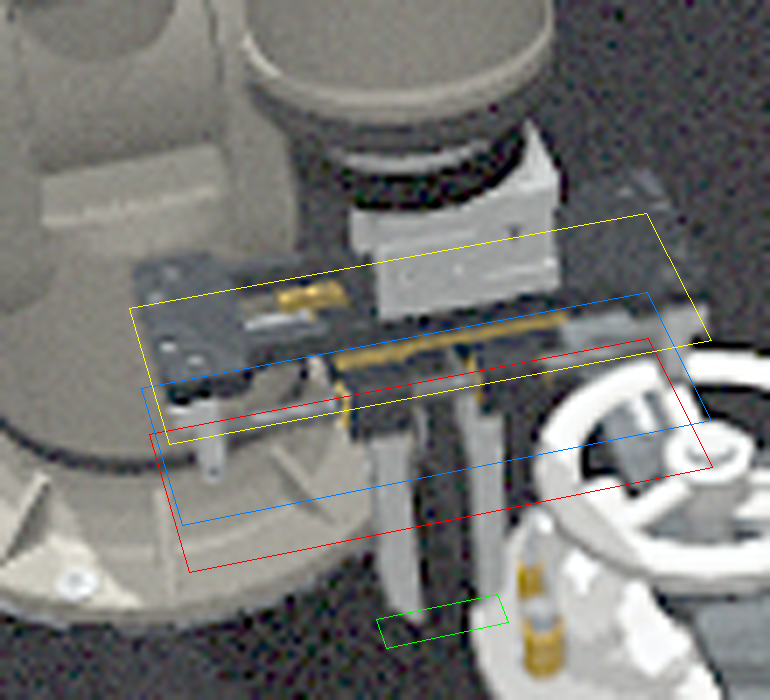

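Emit:
{"api": "move_arm", "payload": {
  "increments": [
    [[0.5,0,0,0,0],[0.5,0,0,0,0],[0.5,0,0,0.01,0],[0.5,0,0,0.03,0],[0.5,0,0,0.04,0],[0.5,0,0,0.04,0],[0.5,0.01,-0.002,0.03,0.13],[0.5,0.011,-0.002,0,0.13],[0.5,0.011,-0.002,0,0.13],[0.5,0.011,-0.002,0,0.13],[0.5,0.011,-0.002,0,0.13],[0.5,0.011,-0.002,0,0.13],[0.5,0.011,-0.002,0,0.13],[0.5,0.011,-0.002,0,0.13],[0.5,0.011,-0.004,0,0.13],[0.5,0,0,0,0.14],[0.5,0,0,0,0.017]]
  ]
}}

```text
clock: 22.45
position: [0.6243, -0.2406, 0.3663]
ee_rot: [0.676, 0.207, 0.676, -0.207]
contact_force: [-0.8, -0.4, -0.3]
grip_width: 0.047
```

```bash
python3 - <<'E'
from fit import *
q=np.load('q.npy')
o=monitor.get_obs(); p=o['position'];print(p,o['ee_rot'],o['contact_force'],o['grip_width'],o['joint_pos'])
img('scene','scene12');img('top','top12')
crop('scene12','s22',115,120,110,100,4)
crop('top12','t22',220,150,150,130,4)
E
```

```text
[ 0.6243176  -0.24064255  0.36634954] [ 0.67630573  0.20723165  0.67586739 -0.20704801] [-0.75359825 -0.37682356 -0.31057567] 0.04700131908523864 [ 0.45368402  0.33306017 -0.25322129  1.33781746  0.08212719  1.48026429
  1.18264294]
```

View pics/s22.png

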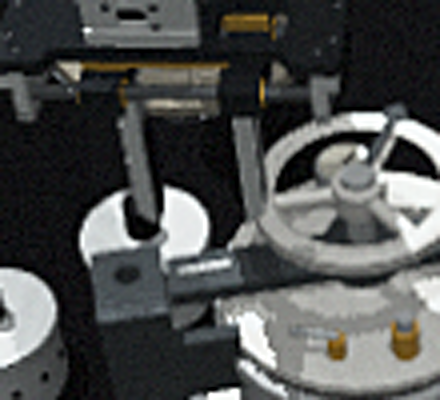

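View pics/t22.png

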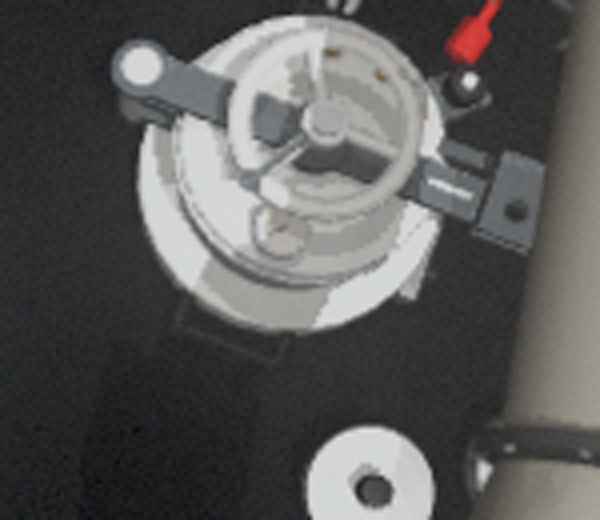

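```bash
python3 - <<'E'
from fit import *
q=np.load('q.npy')
# refine ster pose using top12 clicks cap, keeper hole with scene
for n in ('top12','scene12'):
    cam=n[:-2]
    x0,y0,w,h,s=(310,175,50,45,16) if cam=='top' else (130,165,55,45,14)
    im=np.load(f'pics/{n}.npy')[y0:y0+h,x0:x0+w,::-1]
    im=cv2.resize(im,None,fx=s,fy=s,interpolation=cv2.INTER_CUBIC)
    def ln(P,col):
        u=proj(cam,P); a=[(int((x-x0+.5)*s),int((y-y0+.5)*s)) for x,y in u]
        cv2.polylines(im,[np.array(a)],False,col,1)
    for phi,col in((0,(0,255,0)),):
        for w_ in(-.017,.017):
            P=[]
            for r in (.20,.268):
                e=eye(q,r=r,phi=phi); t=eye(q,r=r,phi=phi+.001)-e; t/=np.linalg.norm(t); P.append(e+t*w_)
            ln(P,col)
    th=np.linspace(0,6.3,30)
    ln([st(q,[-.155+.008*np.cos(t),.008*np.sin(t),.256]) for t in th],(0,0,255))
    ln([st(q,[-.155+a*.023,b*.023,.256]) for a,b in ((-1,-1),(-1,1),(1,1),(1,-1),(-1,-1))],(0,0,255))
    cv2.imwrite(f'pics/e_{cam}.png',im)
E
```

```text
(no output)
```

View pics/e_top.png

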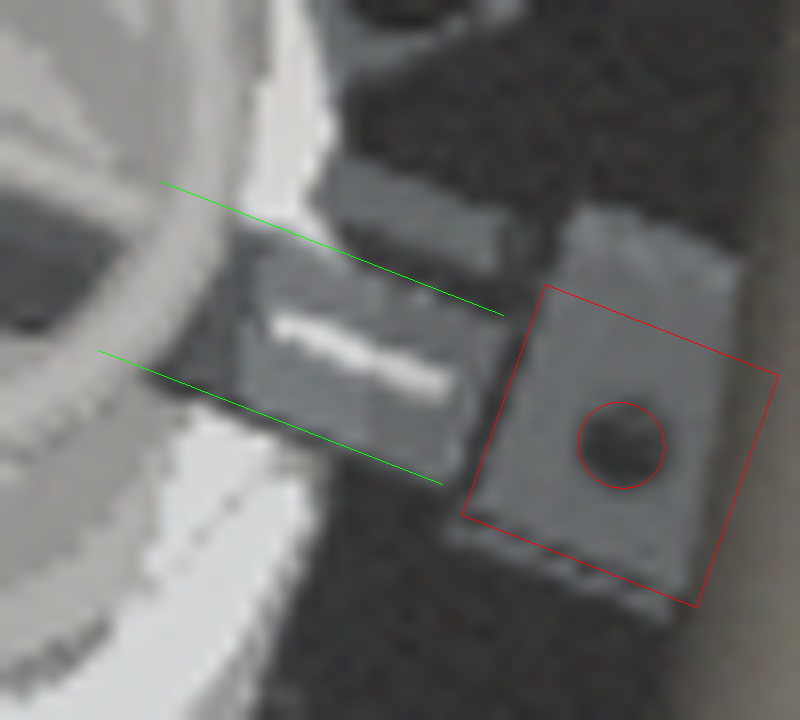

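View pics/e_scene.png

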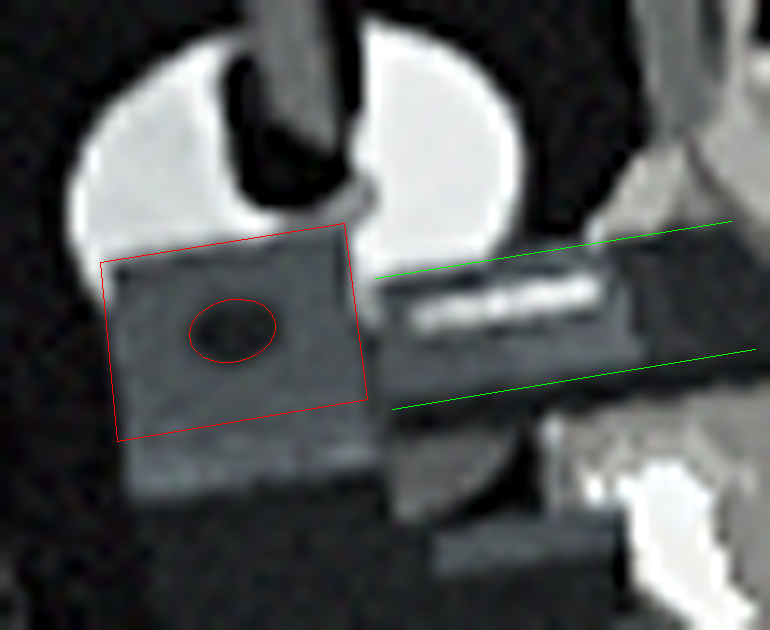

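Emit:
{"api": "move_arm", "payload": {
  "increments": [
    [[0.5,0,0,-0.03,0],[0.5,0,0,-0.04,0],[0.5,0,0,-0.045,0],[0.5,0,0,-0.045,0],[0.5,0,0,-0.03,0],[0.5,0,0,-0.01,0],[0.5,0,0,0,0]]
  ]
}}

```text
clock: 23.25
position: [0.6237, -0.2406, 0.1652]
ee_rot: [0.675, 0.209, 0.676, -0.209]
contact_force: [0.8, 0.1, 0.6]
grip_width: 0.0468
```

```bash
python3 - <<'E'
from fit import *
o=monitor.get_obs(); p=o['position'];print(p,o['contact_force'],o['grip_width'])
img('scene','scene13')
crop('scene13','s23',115,130,130,130,5)
E
```

```text
[ 0.62374863 -0.24061125  0.16516596] [0.77635118 0.11855566 0.59538228] 0.04684302264934622
```

View pics/s23.png

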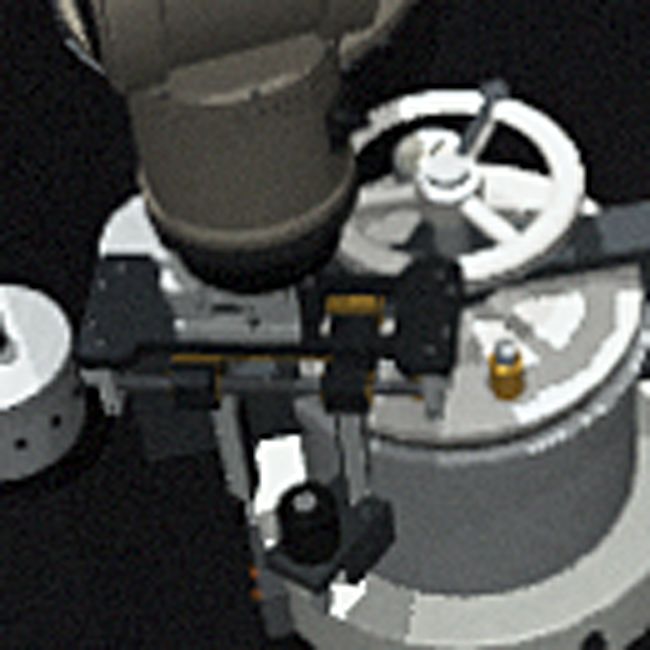

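Emit:
{"api": "move_arm", "payload": {
  "increments": [
    [[0.5,0.001,0,-0.008,0],[0.5,0,0,-0.006,0],[0.5,0,0,-0.006,0],[0.5,0,0,0,0],[0.1,0,0,0,0],[0.1,0,0,0,0],[0.1,0,0,0,0]]
  ],
  "squeeze": 40
}}

```text
clock: 24.0
position: [0.6252, -0.2408, 0.1457]
ee_rot: [0.676, 0.208, 0.676, -0.208]
contact_force: [-0.7, -0.3, 0.1]
grip_width: 0.0312
```

```bash
python3 - <<'E'
from fit import *
o=monitor.get_obs(); p=o['position'];print(p,o['contact_force'],o['grip_width'])
img('scene','scene14')
crop('scene14','s24',130,170,90,90,7)
E
```

```text
[ 0.62522736 -0.24081552  0.14574689] [-0.71197021 -0.34600424  0.14320991] 0.03123142559823223
```

View pics/s24.png

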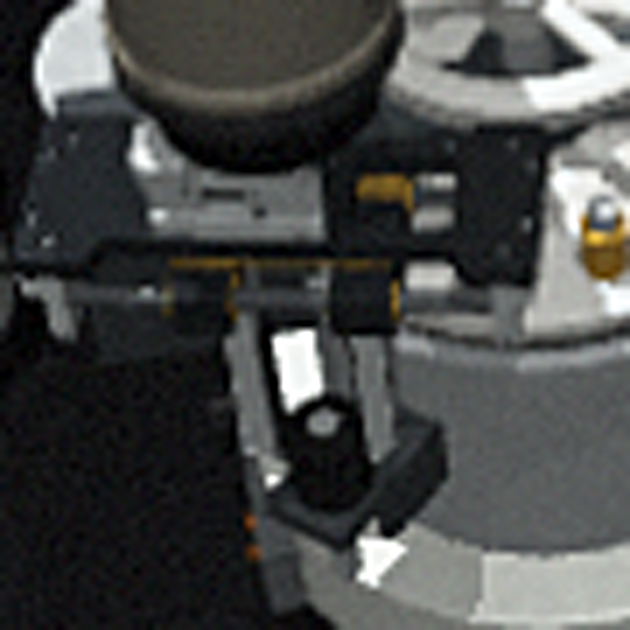

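Emit:
{"api": "move_arm", "payload": {
  "increments": [
    [[0.1,0,0,0,0],[0.1,0,0,0.005,0],[0.1,0,0,0.015,0],[0.1,0,0,0.02,0],[0.1,0,0,0.03,0],[0.1,0,0,0.035,0],[0.1,0,0,0.035,0],[0.1,0,0,0.03,0],[0.1,0,0,0.02,0],[0.1,0,0,0,0],[0.1,0,0,0,0]]
  ],
  "squeeze": 50
}}

```text
clock: 25.15
position: [0.625, -0.2406, 0.3358]
ee_rot: [0.676, 0.208, 0.676, -0.208]
contact_force: [-0.7, 1.0, -2.1]
grip_width: 0.0308
```

```bash
python3 - <<'E'
from fit import *
from scipy.spatial.transform import Rotation as Ro
o=monitor.get_obs(); p=o['position'];print(p,o['contact_force'],o['grip_width'])
img('scene','scene15')
# pin model: tip at lifted z
L=p[2]-.1457
P=[[.6247,-.241,.088+L],[.6247,-.241,.15+L],[.6247,-.241,.186+L]]
crop('scene15','s25',120,110,110,100,7,proj('scene',P))
E
```

```text
[ 0.62503921 -0.24061229  0.33582967] [-0.67993966  0.96757751 -2.14353853] 0.03084912354924104
```

View pics/s25.png

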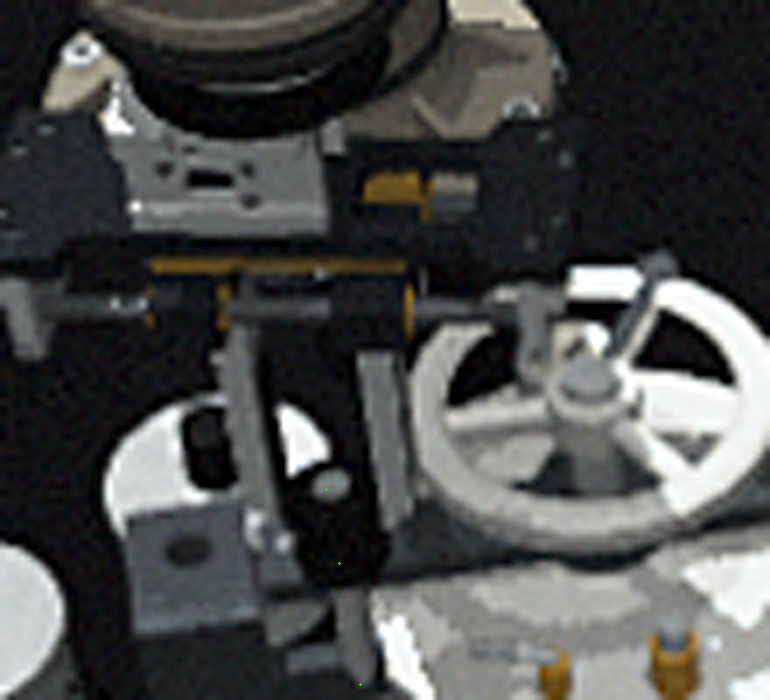

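Emit:
{"api": "move_arm", "payload": {
  "increments": [
    [[0.1,-0.01,-0.002,0,0],[0.1,-0.02,-0.003,0,0],[0.1,-0.025,-0.004,0,0],[0.1,-0.025,-0.004,0,0],[0.1,-0.02,-0.0036,0,0],[0.1,-0.012,-0.002,0,0],[0.1,0,0,0,0],[0.1,0,0,0,0]]
  ]
}}

```text
clock: 26.0
position: [0.5133, -0.2591, 0.3353]
ee_rot: [0.676, 0.208, 0.676, -0.208]
contact_force: [0.0, 1.1, -1.4]
grip_width: 0.0307
```

```bash
python3 - <<'E'
from fit import *
q=np.load('q.npy')
o=monitor.get_obs(); p=o['position'];print(p,o['contact_force'],o['grip_width'])
img('scene','scene16')
L=p[2]-.1457; k=st(q,[-.155,0,0])
P=[[k[0],k[1],z+L] for z in np.linspace(.088,.186,8)]+[st(q,[-.155,0,.256])]
crop('scene16','s26',115,120,80,80,8,proj('scene',P))
E
```

```text
[ 0.51332632 -0.25914527  0.33532386] [ 0.0293393   1.08752529 -1.39667524] 0.030746381622346216
```

View pics/s26.png

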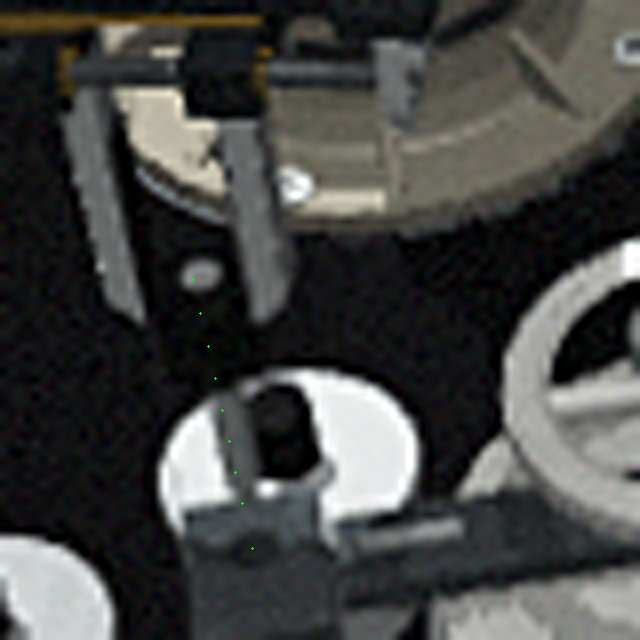

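Emit:
{"api": "move_arm", "payload": {
  "increments": [
    [[0.1,0,0,-0.01,0],[0.1,0,0,-0.008,0],[0.1,0,0,-0.004,0],[0.1,0,0,-0.004,0],[0.1,0,0,-0.003,0],[0.1,0,0,0,0]]
  ]
}}

```text
clock: 26.65
position: [0.513, -0.2593, 0.3061]
ee_rot: [0.676, 0.208, 0.676, -0.208]
contact_force: [0.4, -0.8, -1.2]
grip_width: 0.0303
```

Emit:
{"api": "move_arm", "payload": {
  "increments": [
    [[0.1,0,0,-0.004,0],[0.1,0,0,-0.004,0],[0.1,0,0,-0.004,0],[0.1,0,0,0,0]]
  ]
}}

```text
clock: 27.05
position: [0.5128, -0.2592, 0.2938]
ee_rot: [0.675, 0.208, 0.676, -0.208]
contact_force: [0.8, 0.1, -1.2]
grip_width: 0.0309
```

Emit:
{"api": "move_arm", "payload": {
  "increments": [
    [[0.1,0,0,-0.005,0],[0.1,0,0,-0.005,0],[0.1,0,0,-0.005,0],[0.1,0,0,-0.005,0],[0.1,0,0,0,0]]
  ]
}}

```text
clock: 27.55
position: [0.5128, -0.2592, 0.2736]
ee_rot: [0.675, 0.208, 0.676, -0.208]
contact_force: [0.2, -0.5, -0.9]
grip_width: 0.0305
```

Emit:
{"api": "move_arm", "payload": {
  "increments": [
    [[0.1,0,0,-0.006,0],[0.1,0,0,-0.006,0],[0.1,0,0,-0.004,0],[0.1,0,0,-0.002,0],[0.1,0,0,0,0]]
  ]
}}

```text
clock: 28.05
position: [0.513, -0.2593, 0.2562]
ee_rot: [0.676, 0.208, 0.676, -0.208]
contact_force: [-0.5, 0.4, -0.5]
grip_width: 0.0305
```

Emit:
{"api": "move_arm", "payload": {
  "increments": [
    [[0.1,0,0,-0.002,0],[0.1,0,0,-0.001,0],[0.1,0,0,-0.001,0],[0.1,0,0,0,0]]
  ]
}}

```text
clock: 28.45
position: [0.5131, -0.2593, 0.2524]
ee_rot: [0.676, 0.208, 0.676, -0.208]
contact_force: [0.0, 0.1, -1.7]
grip_width: 0.0308
```

Emit:
{"api": "move_arm", "payload": {
  "increments": [
    [[0.1,0,0,-0.001,0],[0.1,0,0,-0.001,0],[0.1,0,0,0,0]]
  ]
}}

```text
clock: 28.75
position: [0.5134, -0.2595, 0.2516]
ee_rot: [0.676, 0.208, 0.675, -0.208]
contact_force: [-3.5, 0.9, 12.2]
grip_width: 0.0307
```

Emit:
{"api": "move_arm", "payload": {
  "increments": [
    [[0.5,0,0,0,0],[0.5,0,0,0,0],[0.5,0,0,0.01,0],[0.5,0,0,0.03,0],[0.5,0,0,0.04,0],[0.3,0,0,0.02,0],[0.1,0,0,0,0]]
  ]
}}

```text
clock: 29.45
position: [0.5143, -0.2597, 0.3543]
ee_rot: [0.677, 0.208, 0.674, -0.208]
contact_force: [0.5, -0.2, -0.1]
grip_width: 0.0343
```

```bash
python3 - <<'E'
from fit import *
q=np.load('q.npy')
o=monitor.get_obs(); p=o['position'];print(p,o['contact_force'],o['grip_width'],o['joint_pos'])
img('scene','scene17');img('top','top17')
crop('scene17','s27',115,120,150,110,5)
crop('top17','t27',230,140,130,100,6)
E
```

```text
[ 0.51430256 -0.25969733  0.3542624 ] [ 0.48497459 -0.23092738 -0.07484824] 0.03433627234222901 [ 0.55953391  0.16410326 -0.23698033  1.57616408  0.03937568  1.40098274
  1.29207653]
```

View pics/s27.png

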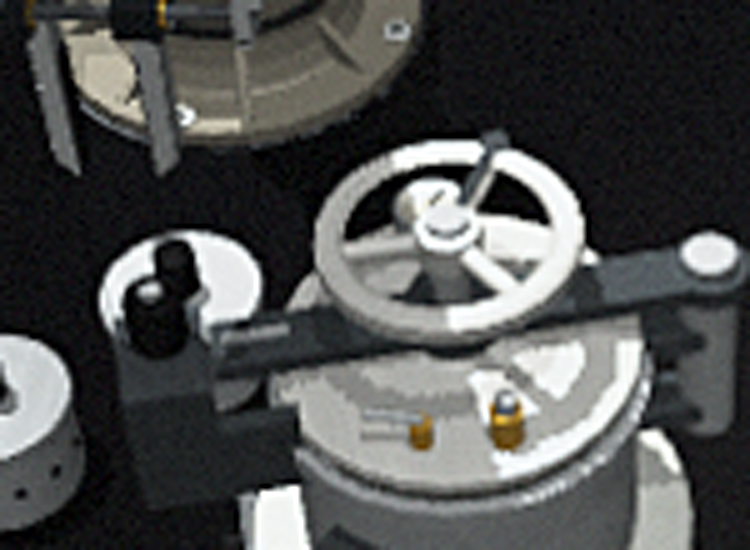

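View pics/t27.png

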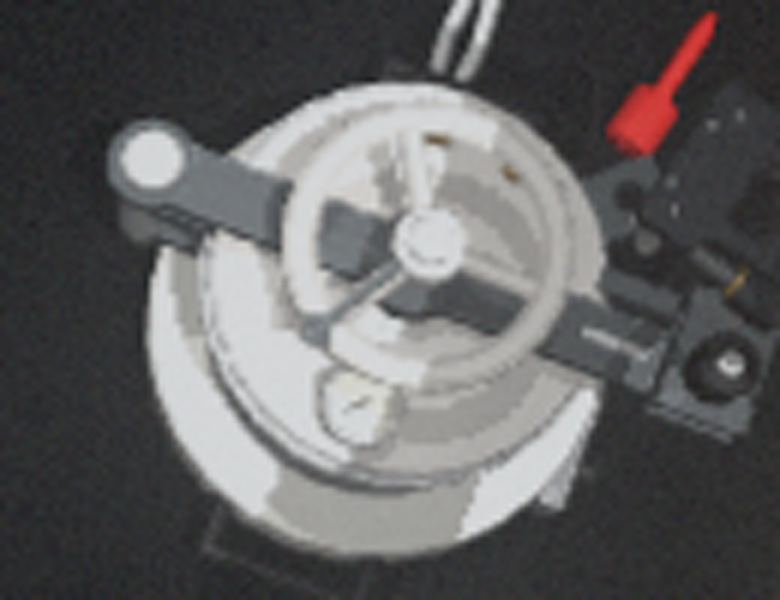

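```bash
cat >> fit.py <<'E'
def wheelang(cam,uvhub,uvtip,z=.301,zt=None):
    q=np.load('q.npy')
    h=back(cam,uvhub,z)[0]; t=back(cam,uvtip,z if zt is None else zt)[0]; d=t-h
    hub=st(q,[0,0,z]); d2=t-hub
    a=lambda v:(np.arctan2(v[1],v[0])-(q[2]+np.pi))%(2*np.pi)
    return h.round(4),hub.round(4),a(d),a(d2),np.hypot(*d[:2])
E
python3 - <<'E'
from fit import *
t=lambda x,y:((x+.5)/6+230-.5,(y+.5)/6+140-.5)
s=lambda x,y:((x+.5)/5+115-.5,(y+.5)/5+120-.5)
print(wheelang('top',t(428,242),t(315,328)))
print(wheelang('scene',s(448,222),s(494,140)))
q=np.load('q.npy')
# overlay model
def overlay(n,cam,x0,y0,w,h,sc,th,out,z):
    im=np.load(f'pics/{n}.npy')[y0:y0+h,x0:x0+w,::-1]; im=cv2.resize(im,None,fx=sc,fy=sc,interpolation=cv2.INTER_CUBIC)
    hub=st(q,[0,0,z]); base=q[2]+np.pi+th
    def ln(P,c):
        a=[(int((x-x0+.5)*sc),int((y-y0+.5)*sc)) for x,y in proj(cam,P)]; cv2.polylines(im,[np.array(a)],False,c,1)
    for k,c in((0,(0,0,255)),(2*np.pi/3,(0,255,0)),(-2*np.pi/3,(0,255,0))):
        ln([hub+np.array([r*np.cos(base+k),r*np.sin(base+k),0]) for r in(.018,.07)],c)
    tt=np.linspace(0,6.3,50)
    for r in(.054,.07): ln([hub+np.array([r*np.cos(a),r*np.sin(a),0]) for a in tt],(255,255,0))
    cv2.imwrite(f'pics/{out}.png',im)
overlay('top17','top',260,150,80,65,5,4.17,'o1',.301)
overlay('scene17','scene',170,140,70,65,5,4.17,'o2',.301)
cv2.imwrite('pics/d28.png',np.hstack([cv2.imread('pics/o1.png'),cv2.imread('pics/o2.png')]))
E
```

```text
(array([ 0.5662, -0.1138,  0.301 ]), array([ 0.5657, -0.114 ,  0.301 ]), np.float64(4.170952068709703), np.float64(4.164461856770809), np.float64(0.06794252744523188))
(array([ 0.5586, -0.1087,  0.301 ]), array([ 0.5657, -0.114 ,  0.301 ]), np.float64(4.167154316461018), np.float64(4.196291689813373), np.float64(0.06654143711073486))
```

View pics/d28.png

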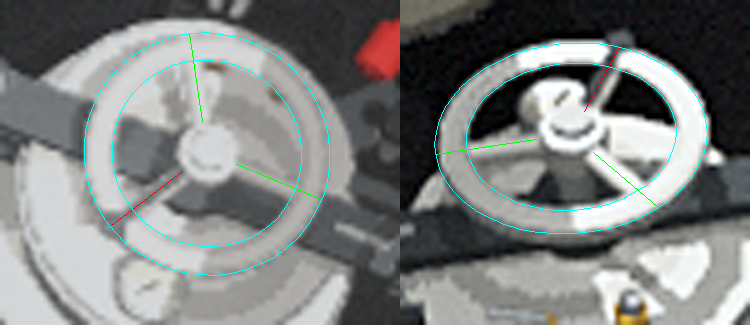

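```bash
python3 - <<'E'
from fit import *
q=np.load('q.npy'); hub=st(q,[0,0,0])[:2]; r=.036
al=np.deg2rad(308.9); prev=hub+r*np.array([np.cos(al),np.sin(al)]); print(prev.round(4))
for i in range(20):
    al-=.25; p=hub+r*np.array([np.cos(al),np.sin(al)]); print(i+1,round(np.rad2deg(al),1),((p-prev)*1000).round(1).tolist(),p.round(4).tolist()); prev=p
E
```

```text
[ 0.5883 -0.142 ]
1 294.6 [-7.6, -4.7] [0.5807, -0.1468]
2 280.3 [-8.6, -2.7] [0.5721, -0.1494]
3 265.9 [-9.0, -0.5] [0.5632, -0.1499]
4 251.6 [-8.8, 1.7] [0.5544, -0.1482]
5 237.3 [-8.1, 3.9] [0.5463, -0.1443]
6 223.0 [-6.9, 5.8] [0.5394, -0.1386]
7 208.6 [-5.3, 7.3] [0.5341, -0.1313]
8 194.3 [-3.3, 8.4] [0.5309, -0.1229]
9 180.0 [-1.1, 8.9] [0.5297, -0.114]
10 165.7 [1.1, 8.9] [0.5309, -0.1051]
11 151.3 [3.3, 8.4] [0.5341, -0.0968]
12 137.0 [5.3, 7.3] [0.5394, -0.0895]
13 122.7 [6.9, 5.8] [0.5463, -0.0837]
14 108.4 [8.1, 3.9] [0.5544, -0.0799]
15 94.0 [8.8, 1.7] [0.5632, -0.0781]
16 79.7 [9.0, -0.5] [0.5722, -0.0786]
17 65.4 [8.6, -2.7] [0.5807, -0.0813]
18 51.1 [7.6, -4.7] [0.5884, -0.086]
19 36.7 [6.2, -6.5] [0.5946, -0.0925]
20 22.4 [4.4, -7.8] [0.599, -0.1003]
```

Emit:
{"api": "move_arm", "payload": {
  "increments": [
    [[0,0.015,0.024,0.005,0],[0,0.02,0.032,0,0],[0,0.02,0.032,0,0],[0,0.015,0.024,0,0],[0,0.004,0.006,0,0],[0,0,0,-0.02,0],[0,0,0,-0.025,0],[0,0,0,0,0]]
  ]
}}

```text
clock: 30.35
position: [0.5851, -0.1418, 0.3068]
ee_rot: [0.674, 0.208, 0.678, -0.209]
contact_force: [0.8, -0.1, 0.3]
grip_width: 0.0004
```

```bash
python3 - <<'E'
from fit import *
o=monitor.get_obs(); p=o['position'];print(p,o['contact_force'],o['grip_width'],o['joint_pos'])
img('scene','scene18')
crop('scene18','s29',150,100,120,110,6)
E
```

```text
[ 0.58508232 -0.14183188  0.30676707] [ 0.75396338 -0.14623004  0.2528065 ] 0.000388793451265461 [ 0.39201835  0.24207193 -0.32047505  1.58366218  0.07736771  1.3343111
  1.03412836]
```

View pics/s29.png

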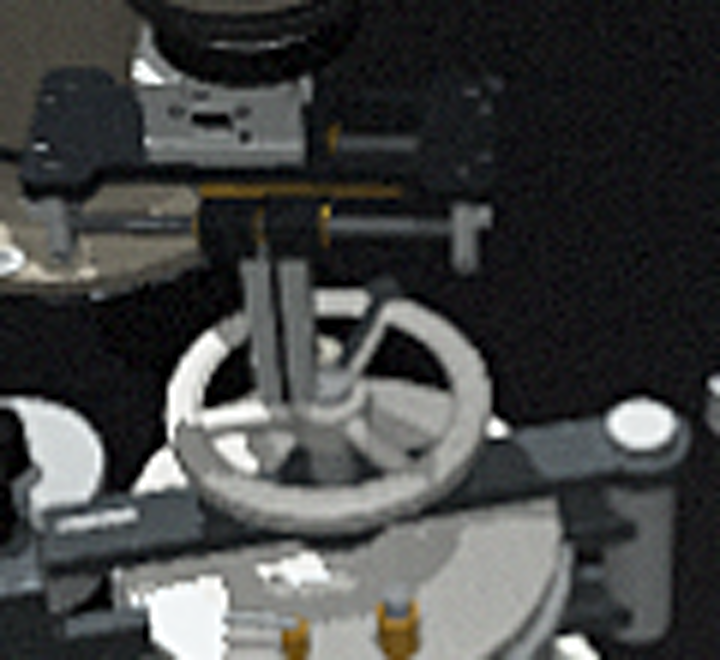

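Emit:
{"api": "move_arm", "payload": {
  "increments": [
    [[0,0.003,0,-0.015,0],[0,0,0,-0.015,0],[0,0,0,-0.012,0],[0,0,0,-0.007,0],[0,0,0,0,0]]
  ]
}}

```text
clock: 30.9
position: [0.5896, -0.1413, 0.2603]
ee_rot: [0.675, 0.208, 0.676, -0.208]
contact_force: [-0.3, -0.0, 1.0]
grip_width: 0.0003
```

```bash
python3 - <<'E'
from fit import *
o=monitor.get_obs(); p=o['position'];print(p,o['contact_force'],o['grip_width'],o['moment'])
img('scene','scene19')
crop('scene19','s30',150,100,120,110,6)
E
```

```text
[ 0.58955836 -0.14130324  0.26029605] [-0.28792906 -0.01937603  1.02071897] 0.0003483324548344459 [-0.02064317 -0.13737831 -0.02492722]
```

View pics/s30.png

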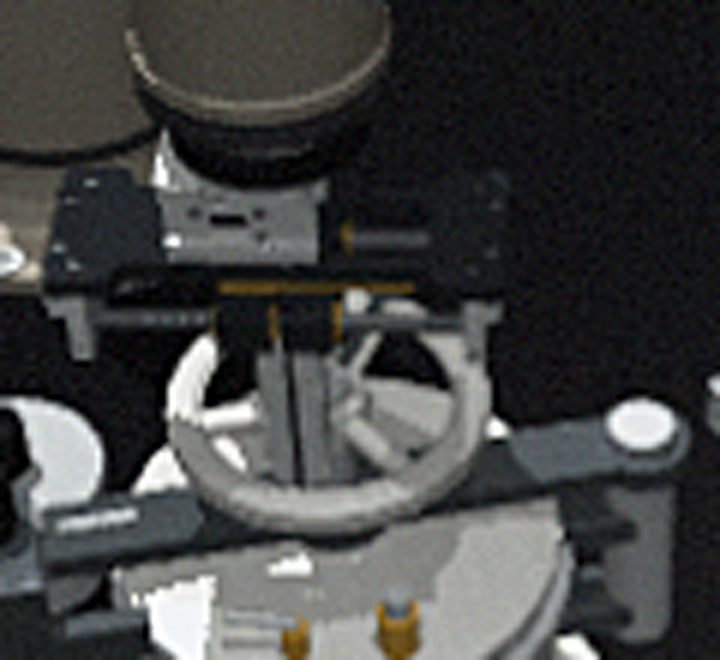

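Emit:
{"api": "move_arm", "payload": {
  "increments": [
    [[0,-0.0089,-0.0054,-0.001,0],[0,-0.0086,-0.0027,-0.0002,0],[0,-0.009,-0.0005,-0.0003,0],[0,-0.0088,0.0017,-0.0003,0],[0,-0.0081,0.0039,-0.0003,0],[0,-0.0069,0.0058,-0.0003,0],[0,-0.0053,0.0073,-0.0003,0],[0,-0.0033,0.0084,-0.0003,0],[0,0,0,0,0]]
  ]
}}

```text
clock: 31.85
position: [0.5308, -0.123, 0.2598]
ee_rot: [0.677, 0.208, 0.675, -0.209]
contact_force: [-1.8, -0.7, 5.6]
grip_width: 0.0006
```

Emit:
{"api": "move_arm", "payload": {
  "increments": [
    [[0,-0.0011,0.0089,0,0],[0,0.0011,0.0089,0,0],[0,0.0033,0.0084,0,0],[0,0.0053,0.0073,0,0],[0,0.0069,0.0058,0,0],[0,0.0081,0.0039,0,0],[0,0,0,0,0]]
  ]
}}

```text
clock: 32.55
position: [0.5543, -0.0796, 0.2586]
ee_rot: [0.676, 0.208, 0.676, -0.208]
contact_force: [-2.4, 0.7, 0.8]
grip_width: 0.0004
```

```bash
python3 - <<'E'
from fit import *
o=monitor.get_obs(); p=o['position'];print(p,o['contact_force'],o['grip_width'],o['moment'])
img('scene','scene20');img('top','top20')
crop('scene20','s31',160,110,90,90,5)
crop('top20','t31',250,140,90,90,5)
cv2.imwrite('pics/d31.png',cv2.resize(np.hstack([cv2.imread('pics/s31.png'),cv2.imread('pics/t31.png')]),(800,400)))
E
```

```text
[ 0.5542706  -0.07956274  0.25856549] [-2.42907896  0.68946693  0.76906215] 0.00040111181660988307 [0.12644325 0.20155423 0.04822654]
```

View pics/d31.png

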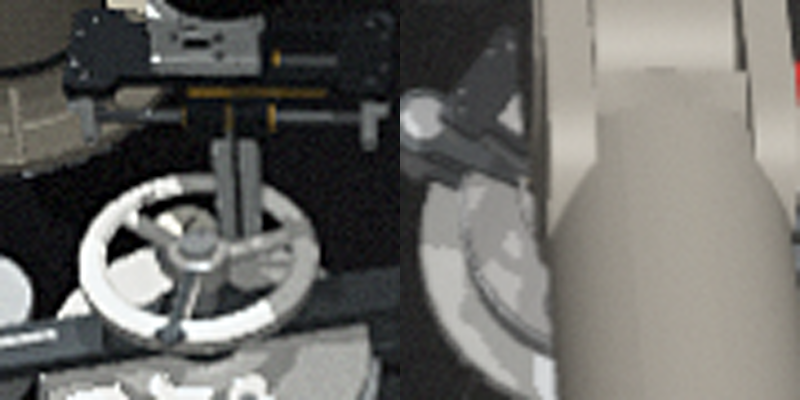

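```bash
cat >> fit.py <<'E'
def overlay(n,cam,x0,y0,w,h,sc,th,out):
    q=np.load('q.npy'); z=.296+.008*th/2/np.pi
    im=np.load(f'pics/{n}.npy')[y0:y0+h,x0:x0+w,::-1]; im=cv2.resize(im,None,fx=sc,fy=sc,interpolation=cv2.INTER_CUBIC)
    hub=st(q,[0,0,z]); base=q[2]+np.pi+th
    def ln(P,c):
        a=[(int((x-x0+.5)*sc),int((y-y0+.5)*sc)) for x,y in proj(cam,P)]; cv2.polylines(im,[np.array(a)],False,c,1)
    for k,c in((0,(0,0,255)),(2*np.pi/3,(0,255,0)),(-2*np.pi/3,(0,255,0))):
        ln([hub+np.array([r*np.cos(base+k),r*np.sin(base+k),0]) for r in(.018,.07)],c)
    tt=np.linspace(0,6.3,50)
    for r in(.054,.07): ln([hub+np.array([r*np.cos(a),r*np.sin(a),0]) for a in tt],(255,255,0))
    cv2.imwrite(f'pics/{out}.png',im)
E
python3 - <<'E'
from fit import *
print(wheelang('scene',(203.9,163.6),(198.3,185),.297))
overlay('scene20','scene',165,135,75,65,8,1.17,'o3')
E
```

```text
(array([ 0.5532, -0.1067,  0.297 ]), array([ 0.5657, -0.114 ,  0.297 ]), np.float64(1.2230950122833848), np.float64(1.1834611477699557), np.float64(0.07695321059504415))
```

View pics/o3.png

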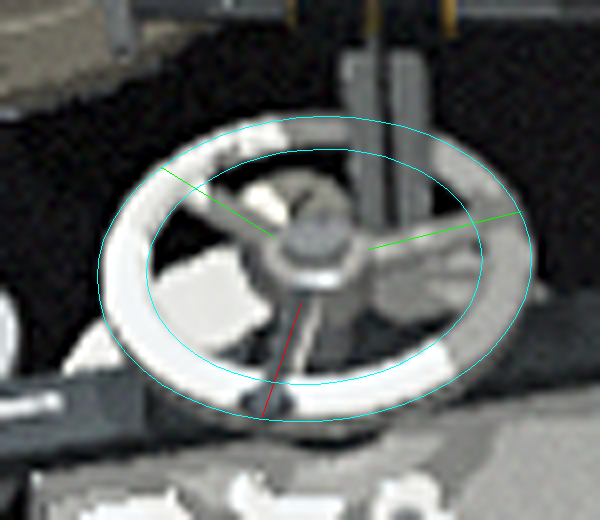

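Emit:
{"api": "move_arm", "payload": {
  "increments": [
    [[0,0.0088,0.0017,-0.0005,0],[0,0.009,-0.0005,-0.0005,0],[0,0.0075,-0.0024,-0.0005,0],[0,0,0,0,0]]
  ]
}}

```text
clock: 33.05
position: [0.5798, -0.0809, 0.2567]
ee_rot: [0.675, 0.208, 0.676, -0.208]
contact_force: [-2.0, 0.8, 0.5]
grip_width: 0.0006
```

```bash
python3 - <<'E'
from fit import *
o=monitor.get_obs(); p=o['position'];print(p,o['contact_force'],o['grip_width'],o['moment'])
q=np.load('q.npy');d=p[:2]-st(q,[0,0,0])[:2];print(np.rad2deg(np.arctan2(d[1],d[0])),np.hypot(*d))
img('scene','scene21')
overlay('scene21','scene',165,135,75,65,8,.5,'o4')
E
```

```text
[ 0.57983876 -0.0809271   0.25672162] [-2.02332679  0.76063233  0.52931469] 0.0006345293470396843 [ 0.22008528  0.25983059 -0.07500656]
66.91881072173422 0.03597046304977022
```

View pics/o4.png

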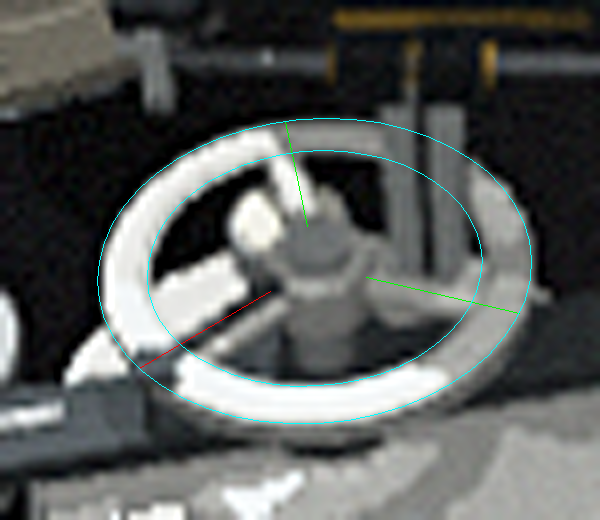

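```bash
python3 - <<'E'
from fit import *
f=lambda x,y:((x+.5)/8+164.5,(y+.5)/8+134.5)
for z in (.292,.297,.300): print(wheelang('scene',f(318,240),f(160,370),z))
overlay('scene21','scene',165,135,75,65,8,.57,'o5')
overlay('scene17','scene',165,135,75,65,8,4.17,'o6')
cv2.imwrite('pics/d32.png',cv2.resize(np.hstack([cv2.imread('pics/o5.png'),cv2.imread('pics/o6.png')]),(800,347)))
E
```

```text
(array([ 0.5523, -0.1053,  0.292 ]), array([ 0.5657, -0.114 ,  0.292 ]), np.float64(0.676051157054145), np.float64(0.5174895977949312), np.float64(0.07490865944490475))
(array([ 0.5569, -0.1076,  0.297 ]), array([ 0.5657, -0.114 ,  0.297 ]), np.float64(0.676051157054145), np.float64(0.5800074848328212), np.float64(0.07446214471873037))
(array([ 0.5597, -0.109 ,  0.3   ]), array([ 0.5657, -0.114 ,  0.3   ]), np.float64(0.6760511570541468), np.float64(0.6150305896321768), np.float64(0.07419423588302582))
```

View pics/d32.png

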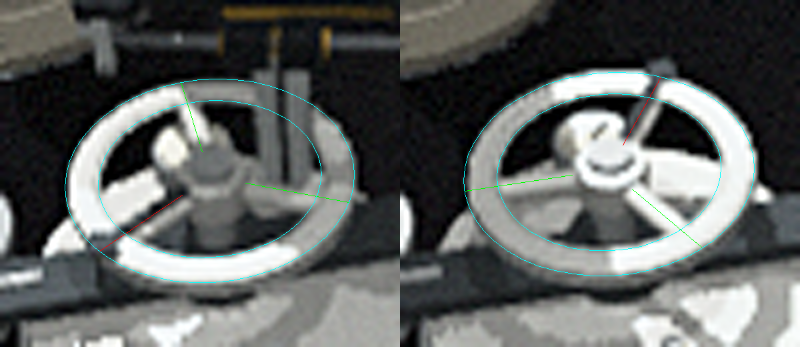

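Emit:
{"api": "move_arm", "payload": {
  "increments": [
    [[0,0.0065,-0.0036,0,0],[0,0.003,-0.0025,0,0],[0,0.0023,-0.002,0,0],[0,0,0,0,0]]
  ]
}}

```text
clock: 33.5
position: [0.5914, -0.0885, 0.257]
ee_rot: [0.676, 0.208, 0.676, -0.208]
contact_force: [-4.0, 3.3, 1.4]
grip_width: 0.0001
```

```bash
python3 - <<'E'
from fit import *
o=monitor.get_obs(); p=o['position'];print(p,o['contact_force'])
q=np.load('q.npy');d=p[:2]-st(q,[0,0,0])[:2];print(np.rad2deg(np.arctan2(d[1],d[0])),np.hypot(*d))
img('scene','scene22')
overlay('scene22','scene',165,135,75,65,8,.2,'o7')
E
```

```text
[ 0.59144141 -0.08854063  0.25703021] [-4.03923382  3.29560106  1.42314417]
44.746080044521044 0.03619138578144026
```

View pics/o7.png

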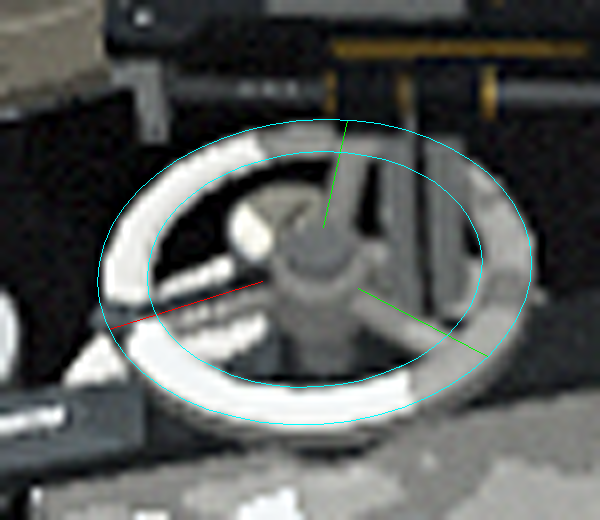

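Emit:
{"api": "move_arm", "payload": {
  "increments": [
    [[0,-0.003,0.003,0,0],[0,0,0,0.02,0],[0,0,0,0.035,0],[0,0,0,0.04,0],[0,-0.017,-0.038,0,0],[0,-0.018,-0.04,0,0],[0,-0.018,-0.04,0,0],[0,-0.018,-0.04,0,0],[0,-0.006,-0.014,0,0]]
  ]
}}

```text
clock: 34.45
position: [0.5095, -0.2625, 0.3524]
ee_rot: [0.676, 0.209, 0.675, -0.211]
contact_force: [0.2, -1.0, 1.2]
grip_width: 0.0003
```

```bash
python3 - <<'E'
from fit import *
o=monitor.get_obs(); p=o['position'];print(p,o['contact_force'])
img('scene','scene23');img('top','top23')
overlay('scene23','scene',165,135,75,65,8,.15,'o8')
overlay('top23','top',250,145,100,75,8,.15,'o9')
E
```

```text
[ 0.50954808 -0.26248622  0.35240202] [ 0.18411093 -1.03566566  1.15170764]
```

View pics/o8.png

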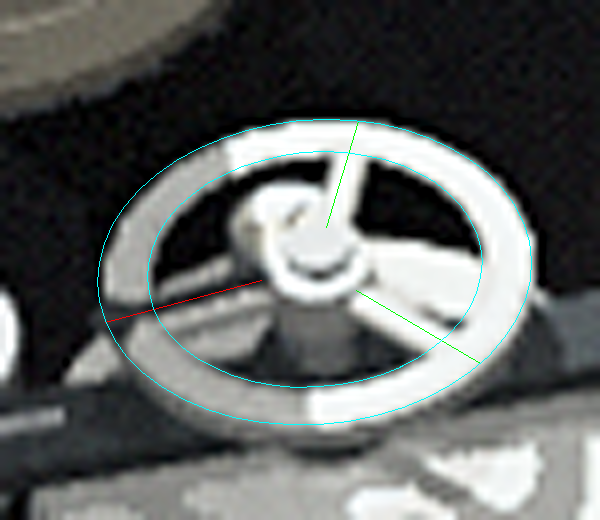

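View pics/o9.png

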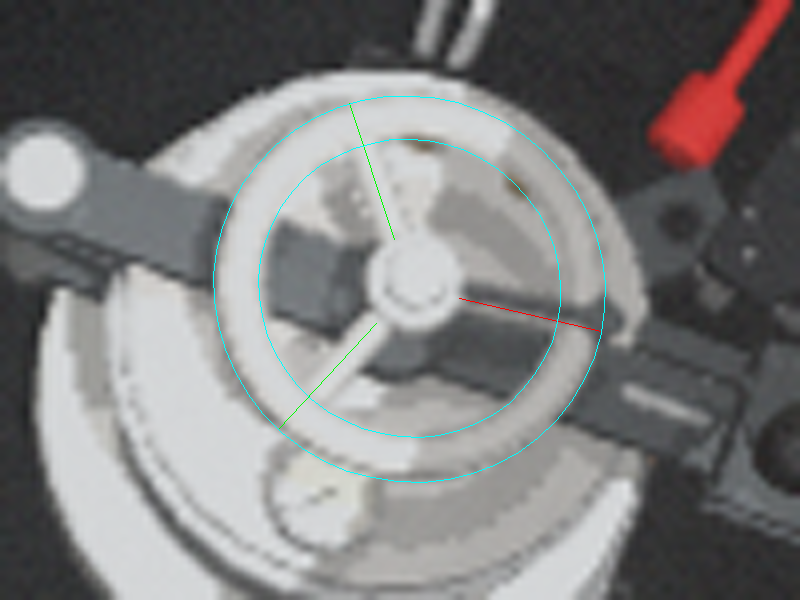

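```bash
cat >> fit.py <<'E'
def rectify(n,cam,z,out,half=.1,N=560,th=None):
    q=np.load('q.npy'); g=np.linspace(-half,half,N)
    X,Y=np.meshgrid(-g,g[::-1])  # ster frame: image right = -x(to eye), up=+y?? 
    c,s=np.cos(q[2]),np.sin(q[2])
    # show as seen from above with eye to the right: right=-x_s, up=-y_s
    X=-np.tile(g,(N,1)); Y=np.tile(g[:,None],(1,N))
    W=np.stack([q[0]+c*X-s*Y,q[1]+s*X+c*Y,np.full_like(X,z)],-1).reshape(-1,3)
    m=proj(cam,W).reshape(N,N,2).astype(np.float32)
    im=np.load(f'pics/{n}.npy')[:,:,::-1].copy()
    w=cv2.remap(im,m[...,0],m[...,1],cv2.INTER_CUBIC)
    k=N/(2*half)
    cv2.circle(w,(N//2,N//2),int(.07*k),(255,255,0),1);cv2.line(w,(N//2,N//2),(N-1,N//2),(0,0,255),1)
    cv2.imwrite(f'pics/{out}.png',w)
E
python3 - <<'E'
from fit import *
rectify('top23','top',.294,'r1',N=400);rectify('scene23','scene',.294,'r2',N=400)
cv2.imwrite('pics/r12.png',np.hstack([cv2.imread('pics/r1.png'),cv2.imread('pics/r2.png')]))
E
```

```text
(no output)
```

View pics/r12.png

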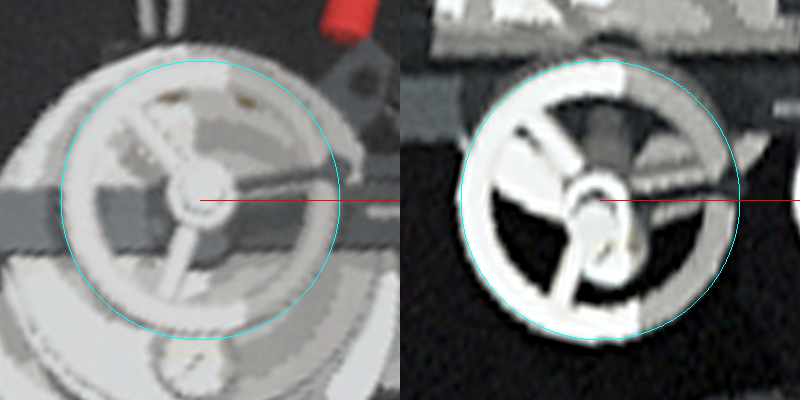

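Emit:
{"api": "move_arm", "payload": {
  "increments": [
    [[0,0.01,0.025,0,0],[0,0.018,0.04,0,0],[0,0.018,0.042,0,0],[0,0.018,0.042,0,0],[0,0.009,0.022,0,0],[0,0.003,0.0075,-0.02,0],[0,0,0,-0.03,0],[0,0,0,-0.03,0],[0,0,0,-0.016,0],[0,0,0,0,0]]
  ]
}}

```text
clock: 35.55
position: [0.5866, -0.0796, 0.2539]
ee_rot: [0.675, 0.207, 0.677, -0.209]
contact_force: [-3.6, -8.1, -1.6]
grip_width: 0.0004
```

Emit:
{"api": "move_arm", "payload": {
  "increments": [
    [[0,-0.0003,-0.005,0,0],[0,0,0,0,0],[0,0.0044,-0.0036,0,0],[0,0.0015,-0.0016,0,0],[0,0.0014,-0.0016,0,0],[0,0,0,0,0],[0,0,0,0,0]]
  ]
}}

```text
clock: 36.25
position: [0.5948, -0.0902, 0.256]
ee_rot: [0.675, 0.208, 0.676, -0.208]
contact_force: [-5.0, 3.0, 2.4]
grip_width: 0.0006
```

```bash
python3 - <<'E'
from fit import *
o=monitor.get_obs(); p=o['position'];print(p,o['contact_force'])
q=np.load('q.npy');d=p[:2]-st(q,[0,0,0])[:2];print(np.rad2deg(np.arctan2(d[1],d[0])),np.hypot(*d))
img('scene','scene24')
rectify('scene24','scene',.294,'r3',N=560)
E
```

```text
[ 0.59478292 -0.09022154  0.2560284 ] [-4.96302138  3.04031444  2.39650036]
39.3269799223151 0.037549152766949936
```

View pics/r3.png

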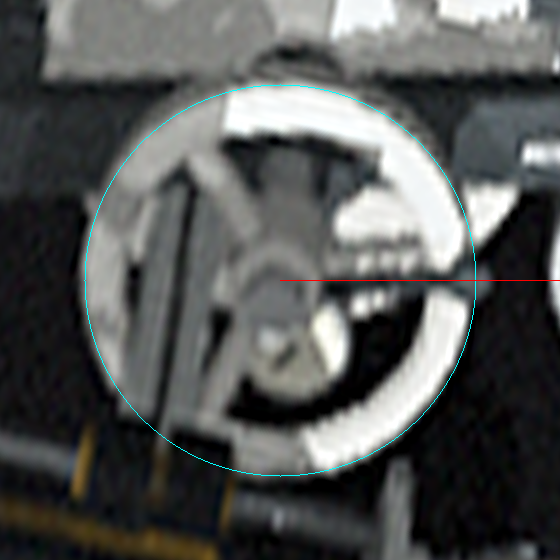

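Emit:
{"api": "move_arm", "payload": {
  "increments": [
    [[0,-0.004,0.003,0,0],[0,0,0,0.02,0],[0,0,0,0.035,0],[0,0,0,0.04,0],[0,-0.017,-0.038,0,0],[0,-0.018,-0.04,0,0],[0,-0.018,-0.04,0,0],[0,-0.018,-0.04,0,0],[0,-0.006,-0.014,0,0]]
  ]
}}

```text
clock: 37.2
position: [0.5117, -0.2646, 0.3512]
ee_rot: [0.675, 0.209, 0.675, -0.211]
contact_force: [0.1, -0.4, -0.3]
grip_width: 0.0008
```

```bash
python3 - <<'E'
from fit import *
img('scene','scene25');img('top','top25')
rectify('top25','top',.294,'r1',N=400);rectify('scene25','scene',.294,'r2',N=400)
cv2.imwrite('pics/r13.png',np.hstack([cv2.imread('pics/r1.png'),cv2.imread('pics/r2.png')]))
E
```

```text
(no output)
```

View pics/r13.png

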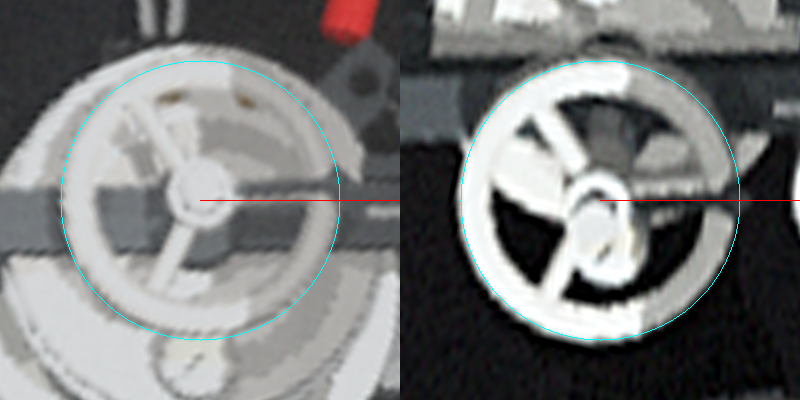

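```bash
python3 - <<'E'
from fit import *
rectify('top25','top',.294,'r1',N=560,half=.08);rectify('scene25','scene',.294,'r2',N=560,half=.08)
E
```

```text
(no output)
```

View pics/r1.png

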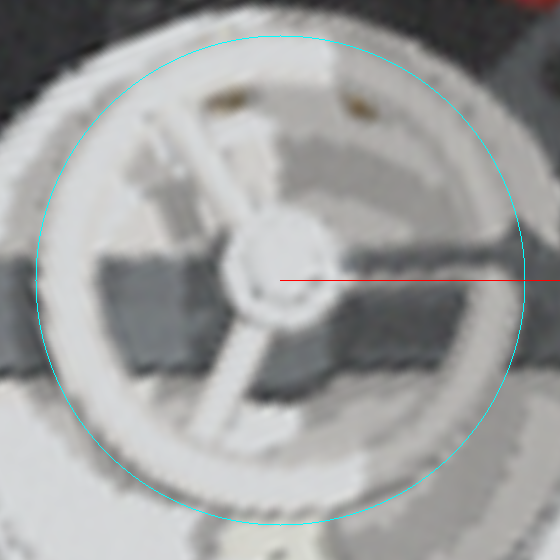

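View pics/r2.png

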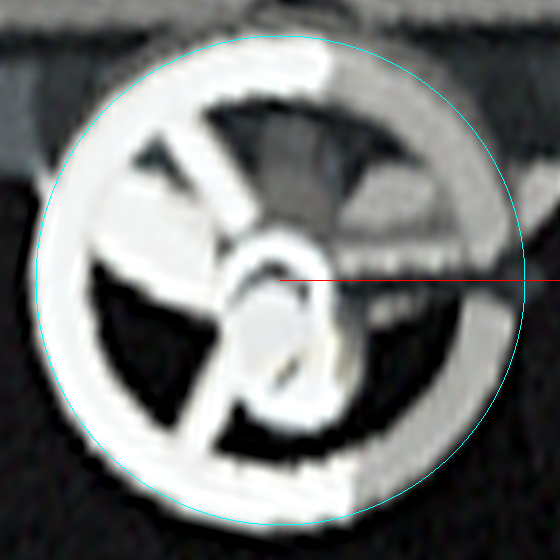

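```bash
python3 - <<'E'
from fit import *
crop('top25','a1',272,155,62,45,13)
crop('scene25','a2',168,140,62,45,13)
E
```

```text
(no output)
```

View pics/a1.png

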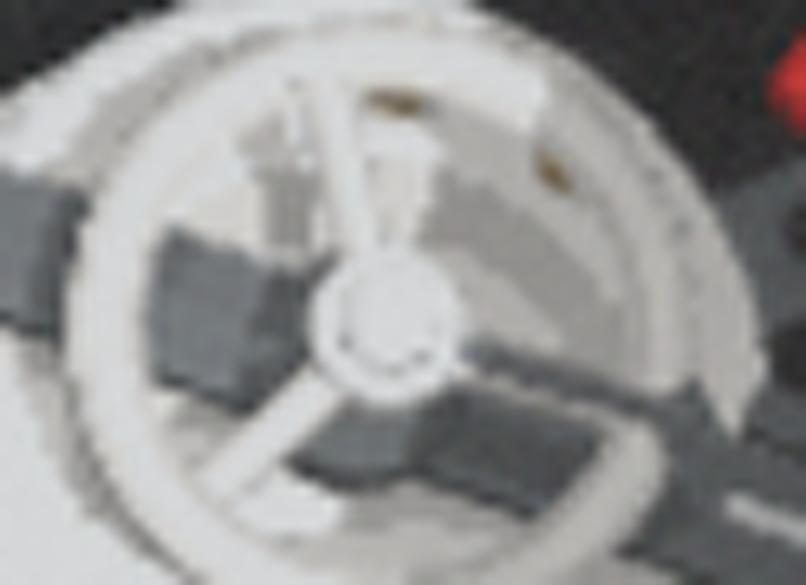

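View pics/a2.png

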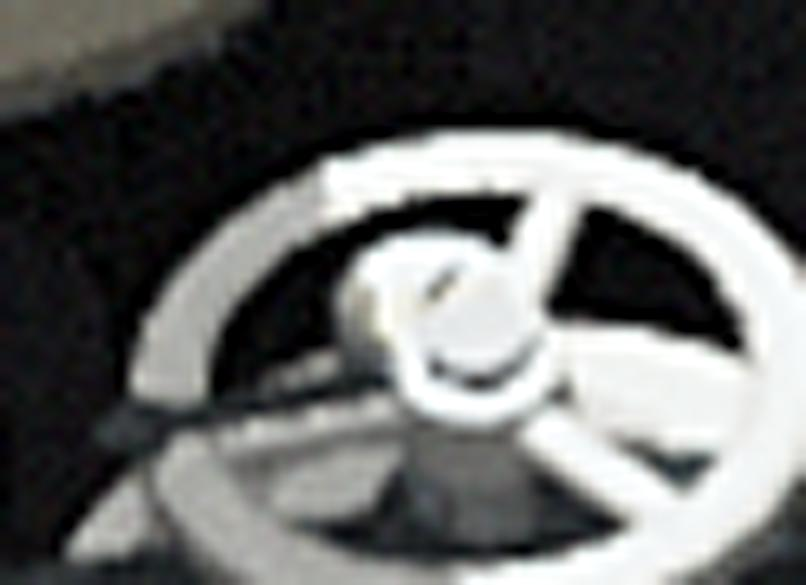

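```bash
cat > ang.py <<'E'
from fit import *
q=np.load('q.npy')
A=lambda x,y:((x+.5)/13+272-.5,(y+.5)/13+155-.5)
B=lambda x,y:((x+.5)/13+168-.5,(y+.5)/13+140-.5)
def L(cam,p,r,z=.297,off=0):
    a,b=back(cam,[p,r],z); d=b-a
    th=np.arctan2(d[1],d[0])-(q[2]+np.pi)-off
    th=(th+np.pi)%(2*np.pi)-np.pi
    n=np.array([-d[1],d[0]])/np.hypot(*d[:2]); return round(th,3), round(float((st(q,[0,0,0])[:2]-a[:2])@n)*1000,1)
E
python3 - <<'E'
from ang import *
t=2*np.pi/3
print('top pointer',L('top',A(480,352),A(640,393)))
print('top up spoke',L('top',A(362,225),A(330,95),off=None or t), 'lower',L('top',A(320,388),A(215,485),off=-t))
print('top up spoke',L('top',A(362,225),A(330,95),off=-t), 'lower',L('top',A(320,388),A(215,485),off=t))
print('sc pointer',L('scene',B(370,388),B(150,420)))
print('sc up',L('scene',B(530,270),B(555,200),off=-t),'low',L('scene',B(540,415),B(660,505),off=t))
print('sc up',L('scene',B(530,270),B(555,200),off=t),'low',L('scene',B(540,415),B(660,505),off=-t))
E
```

```text
top pointer (np.float64(0.125), -1.9)
top up spoke (np.float64(0.071), 1.8) lower (np.float64(0.075), 0.5)
top up spoke (np.float64(-2.023), 1.8) lower (np.float64(2.17), 0.5)
sc pointer (np.float64(-0.02), -2.7)
sc up (np.float64(0.107), 4.8) low (np.float64(0.035), 0.1)
sc up (np.float64(2.202), 4.8) low (np.float64(-2.059), 0.1)
```

```bash
cat >> ang.py <<'E'
def fit3(cam,lines,z=.297):
    # lines: list of (offset, p_inner, p_outer)
    H=st(q,[0,0,z])[:2]
    D=[(o,back(cam,[a,b],z)[:,:2]-H) for o,a,b in lines]
    def f(v):
        R=[]
        for o,P in D:
            a=q[2]+np.pi+v[2]+o; n=np.array([-np.sin(a),np.cos(a)])
            R+=list((P-v[:2])@n*1000)
        return R
    r=least_squares(f,[0,0,0.1]); return r.x.round(4),np.round(r.fun,1)
E
python3 - <<'E'
from ang import *
t=2*np.pi/3
print(fit3('top',[(0,A(480,352),A(640,393)),(t,A(362,225),A(330,95)),(-t,A(320,388),A(215,485))]))
print(fit3('scene',[(0,B(370,388),B(150,420)),(-t,B(530,270),B(555,200)),(t,B(540,415),B(660,505))]))
E
```

```text
(array([ 0.0031, -0.0018,  0.0885]), array([-0.7,  0.6,  0.2, -0.3,  0.2, -0.2]))
(array([0.0013, 0.0007, 0.0196]), array([ 0.9, -0.8, -0.9,  1. , -0.2,  0.3]))
```

```bash
python3 -c "
from fit import *
o=monitor.get_obs(); print(o['position'],o['clock'])"
```

```text
[ 0.51287598 -0.26263194  0.35110813] 37.3
```

Emit:
{"api": "move_arm", "payload": {
  "increments": [
    [[0,0.01,0.024,0,0],[0,0.018,0.042,0,0],[0,0.018,0.042,0,0],[0,0.016,0.042,0,0],[0,0.009,0.022,0,0],[0,0.002,0.005,-0.02,0],[0,0,0,-0.03,0],[0,0,0,0,0]]
  ]
}}

```text
clock: 38.1
position: [0.5856, -0.0811, 0.2977]
ee_rot: [0.674, 0.207, 0.678, -0.208]
contact_force: [-0.2, -0.4, -0.5]
grip_width: 0.0005
```

Emit:
{"api": "move_arm", "payload": {
  "increments": [
    [[0,0.0005,-0.0034,-0.015,0],[0,0,0,-0.02,0],[0,0,0,-0.007,0],[0,0,0,0,0]]
  ]
}}

```text
clock: 38.5
position: [0.5873, -0.0866, 0.2587]
ee_rot: [0.675, 0.208, 0.676, -0.208]
contact_force: [-0.3, -0.2, -0.0]
grip_width: 0.0006
```

Emit:
{"api": "move_arm", "payload": {
  "increments": [
    [[0,0.004,-0.0015,-0.002,0],[0,0.002,-0.0013,0,0],[0,0.0015,-0.001,0,0],[0,0.001,-0.001,0,0],[0,0,0,0,0],[0,0,0,0,0]]
  ]
}}

```text
clock: 39.1
position: [0.5957, -0.0909, 0.2573]
ee_rot: [0.676, 0.208, 0.676, -0.208]
contact_force: [-4.1, 3.9, 3.2]
grip_width: 0.0004
```

Emit:
{"api": "move_arm", "payload": {
  "increments": [
    [[0,-0.004,0.003,0,0],[0,0,0,0.02,0],[0,0,0,0.035,0],[0,0,0,0.04,0],[0,-0.017,-0.038,0,0],[0,-0.018,-0.042,0,0],[0,-0.018,-0.042,0,0],[0,-0.018,-0.042,0,0],[0,-0.012,-0.03,0,0],[0,0,-0.02,0,0],[0,0,0,0,0]]
  ]
}}

```text
clock: 40.2
position: [0.5077, -0.3055, 0.3518]
ee_rot: [0.675, 0.209, 0.675, -0.21]
contact_force: [-0.4, 0.7, -1.0]
grip_width: 0.0004
```

```bash
python3 - <<'E'
from fit import *
img('scene','scene26');img('top','top26')
crop('top26','a1',272,155,62,45,13)
crop('scene26','a2',168,140,62,45,13)
crop('scene26','full',0,0,512,384,1.5)
crop('top26','fullt',0,0,512,384,1.5)
E
```

```text
(no output)
```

View pics/a1.png

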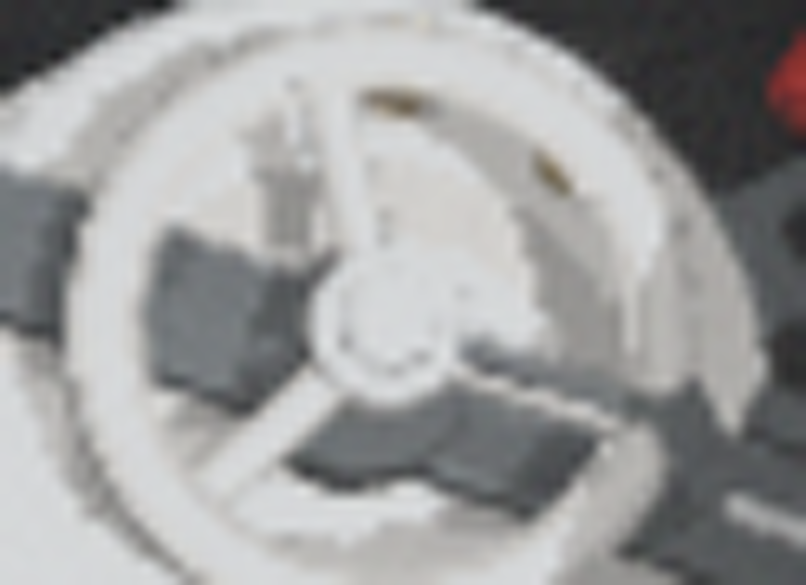

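View pics/a2.png

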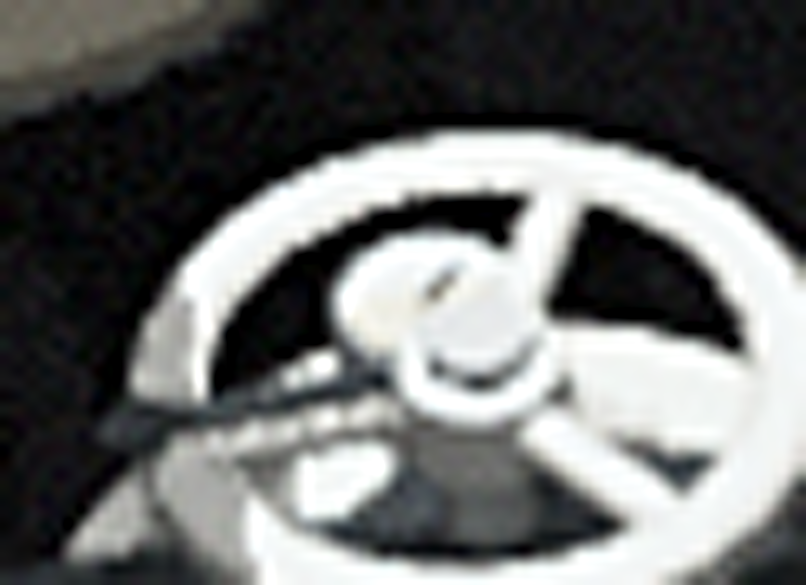

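View pics/full.png

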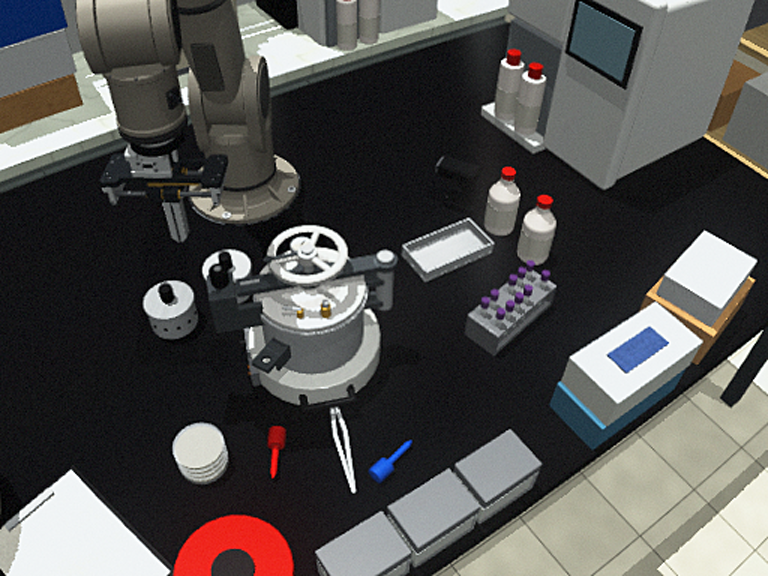

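View pics/fullt.png

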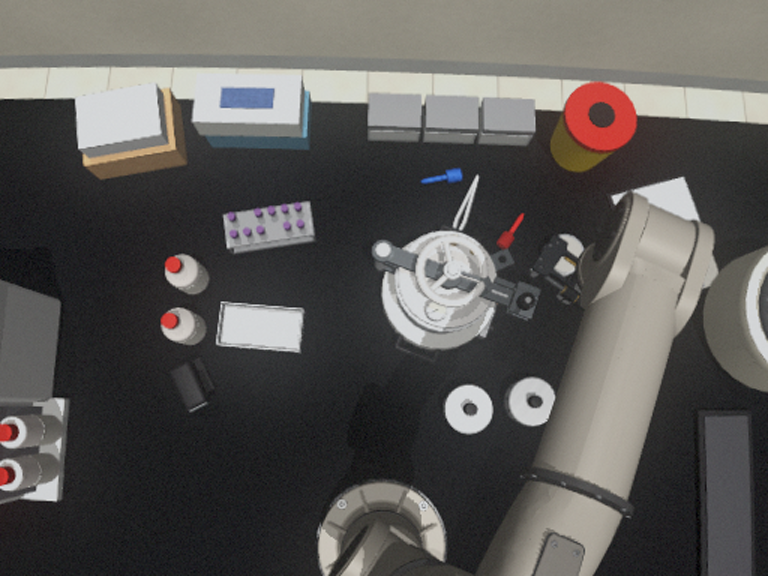

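```bash
python3 - <<'E'
from fit import *
q=np.load('q.npy')
def strip(n,cam,z,k,out):
    # unwrapped: rows= angle offset -0.5..0.5 (up = ccw), cols = r 15..80mm
    rs=np.linspace(.012,.085,360); an=np.linspace(.5,-.5,260)
    W=[];base=q[2]+np.pi+k
    A,Rr=np.meshgrid(an,rs,indexing='ij')
    X=np.stack([q[0]+Rr*np.cos(base+A),q[1]+Rr*np.sin(base+A),np.full_like(A,z)],-1)
    m=proj(cam,X.reshape(-1,3)).reshape(260,360,2).astype(np.float32)
    w=cv2.remap(np.load(f'pics/{n}.npy')[:,:,::-1].copy(),m[...,0],m[...,1],cv2.INTER_CUBIC)
    cv2.line(w,(0,130),(360,130),(0,0,255),1)
    return w
t=2*np.pi/3
rows=[]
for n in('25','26'):
    for cam in('top','scene'):
        rows.append(np.hstack([strip(cam+n,cam,.296,k,'')[:,:260] for k in(0,t,-t)]))
cv2.imwrite('pics/st1.png',np.vstack(rows[:2])); cv2.imwrite('pics/st2.png',np.vstack(rows[2:]))
E
```

```text
(no output)
```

View pics/st1.png

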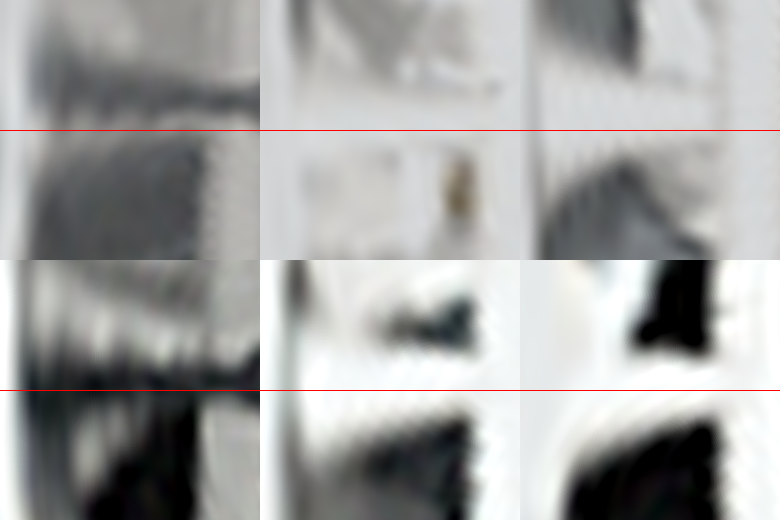

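View pics/st2.png

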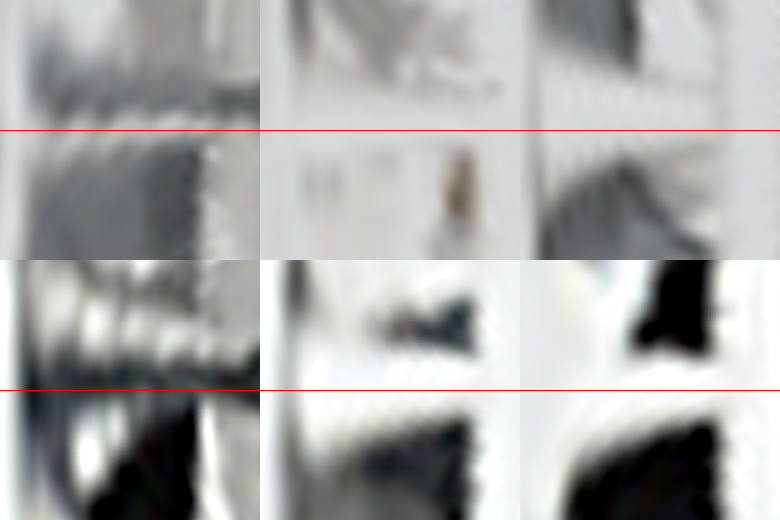

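```bash
python3 - <<'E'
from fit import *
q=np.load('q.npy')
def strip(n,cam,z,k):
    rs=np.linspace(.012,.085,360); an=np.linspace(.5,-.5,260); base=q[2]+np.pi+k
    A,Rr=np.meshgrid(an,rs,indexing='ij')
    X=np.stack([q[0]+Rr*np.cos(base+A),q[1]+Rr*np.sin(base+A),np.full_like(A,z)],-1)
    m=proj(cam,X.reshape(-1,3)).reshape(260,360,2).astype(np.float32)
    w=cv2.remap(np.load(f'pics/{n}.npy')[:,:,::-1].copy(),m[...,0],m[...,1],cv2.INTER_CUBIC)
    for y in range(0,260,26): cv2.line(w,(0,y),(4,y),(255,0,0),1)
    cv2.line(w,(0,130),(360,130),(0,0,255),1); return w
t=2*np.pi/3
cv2.imwrite('pics/st3.png',np.vstack([np.hstack([strip(c+'26',c,.290 if k else .298,k)[:,:265] for k in(0,t,-t)]) for c in('top','scene')]))
E
```

```text
(no output)
```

View pics/st3.png

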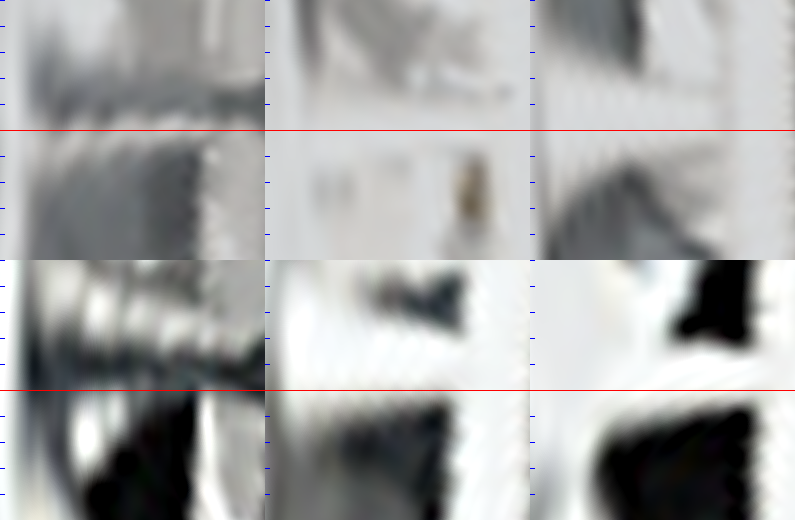

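```bash
python3 -c "
from fit import *
o=monitor.get_obs(); print(o['position'],o['clock'])"
```

```text
[ 0.50897506 -0.30209969  0.35194333] 40.3
```

Emit:
{"api": "move_arm", "payload": {
  "increments": [
    [[0,0.008,0.024,0,0],[0,0.015,0.042,0,0],[0,0.015,0.042,0,0],[0,0.015,0.042,0,0],[0,0.013,0.038,0,0],[0,0.008,0.02,0,0],[0,0.0035,0.0076,-0.01,0],[0,0,0,-0.03,0],[0,0,0,-0.014,0],[0,0,0,0,0]]
  ]
}}

```text
clock: 41.3
position: [0.585, -0.0874, 0.2957]
ee_rot: [0.674, 0.208, 0.677, -0.209]
contact_force: [0.6, -0.7, -0.1]
grip_width: 0.0005
```

Emit:
{"api": "move_arm", "payload": {
  "increments": [
    [[0,0.0025,0.0015,-0.01,0],[0,0,0,-0.015,0],[0,0,0,-0.012,0],[0,0,0,0,0],[0,0,0,0,0]]
  ]
}}

```text
clock: 41.8
position: [0.5888, -0.0854, 0.2608]
ee_rot: [0.676, 0.208, 0.676, -0.208]
contact_force: [0.9, -0.3, 0.1]
grip_width: 0.0001
```

Emit:
{"api": "move_arm", "payload": {
  "increments": [
    [[0,0.003,-0.0025,-0.003,0],[0,0.0025,-0.002,0,0],[0,0.001,-0.001,0,0],[0,0.0006,-0.0006,0,0],[0,0.0004,-0.0004,0,0],[0,0.0004,-0.0004,0,0],[0,0,0,0,0]]
  ]
}}

```text
clock: 42.5
position: [0.5964, -0.0915, 0.2579]
ee_rot: [0.675, 0.208, 0.676, -0.208]
contact_force: [-5.8, 3.3, 1.2]
grip_width: 0.0005
```

```bash
cat >> fit.py <<'E'
def strip(n,cam,z,k):
    q=np.load('q.npy')
    rs=np.linspace(.012,.085,360); an=np.linspace(.5,-.5,260); base=q[2]+np.pi+k
    A,Rr=np.meshgrid(an,rs,indexing='ij')
    X=np.stack([q[0]+Rr*np.cos(base+A),q[1]+Rr*np.sin(base+A),np.full_like(A,z)],-1)
    m=proj(cam,X.reshape(-1,3)).reshape(260,360,2).astype(np.float32)
    w=cv2.remap(np.load(f'pics/{n}.npy')[:,:,::-1].copy(),m[...,0],m[...,1],cv2.INTER_CUBIC)
    cv2.line(w,(0,130),(360,130),(0,0,255),1); return w
def strips(num,out,cams=('top','scene')):
    t=2*np.pi/3
    cv2.imwrite(f'pics/{out}.png',np.vstack([np.hstack([strip(c+num,c,.290 if k else .298,k)[:,:265] for k in(0,t,-t)]) for c in cams]))
E
python3 - <<'E'
from fit import *
o=monitor.get_obs(); p=o['position'];print(p,o['contact_force'])
img('scene','scene27')
strips('27','st4',('scene',)); 
a=strip('scene26','scene',.298,0)[:,:265]
cv2.imwrite('pics/st4.png',np.vstack([cv2.imread('pics/st4.png'),cv2.imread('pics/st3.png')[260:]]))
E
```

```text
[ 0.59635073 -0.09148391  0.25794207] [-5.80355994  3.3311262   1.23072983]
```

View pics/st4.png

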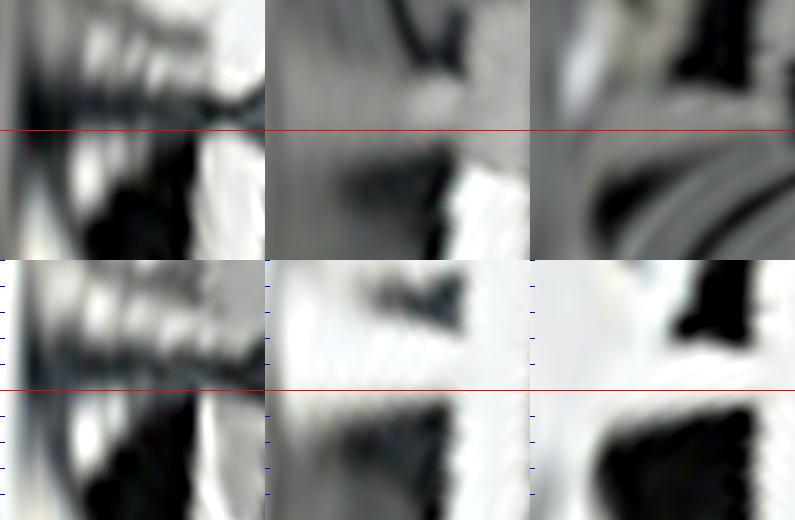

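Emit:
{"api": "move_arm", "payload": {
  "increments": [
    [[0,0.0004,-0.0005,0,0],[0,0.0004,-0.0005,0,0],[0,0.0003,-0.0004,0,0],[0,0.0002,-0.0003,0,0],[0,0,0,0,0]]
  ]
}}

```text
clock: 43.05
position: [0.5976, -0.0931, 0.258]
ee_rot: [0.675, 0.208, 0.676, -0.208]
contact_force: [-4.5, 4.9, 2.5]
grip_width: 0.0007
```

```bash
python3 - <<'E'
from fit import *
o=monitor.get_obs(); p=o['position'];print(p,o['contact_force'])
img('scene','scene28')
cv2.imwrite('pics/st5.png',np.vstack([np.hstack([strip('scene'+n,'scene',.290 if k else .298,k)[:,:265] for k in(0,2*np.pi/3,-2*np.pi/3)]) for n in('27','28')]))
E
```

```text
[ 0.59764839 -0.09310052  0.25801475] [-4.52551351  4.88384104  2.49154664]
```

View pics/st5.png

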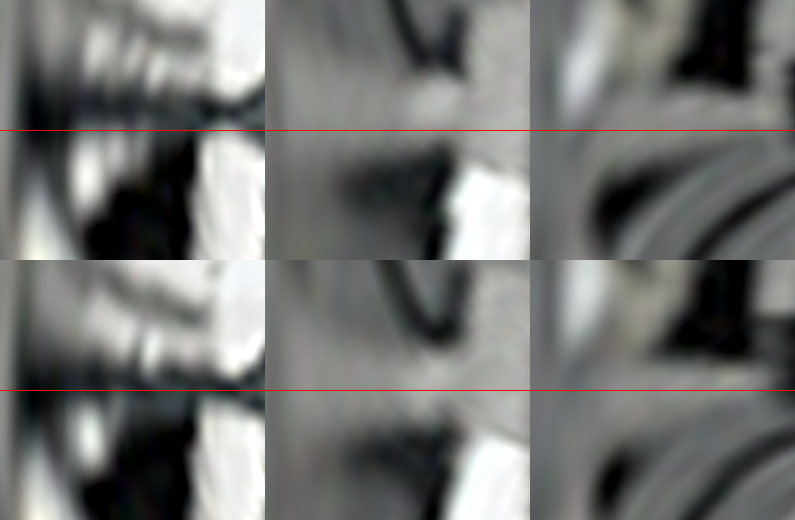

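Emit:
{"api": "move_arm", "payload": {
  "increments": [
    [[0,-0.004,0.004,0,0],[0,0,0,0.02,0],[0,0,0,0.035,0],[0,0,0,0.04,0],[0,-0.017,-0.038,0,0],[0,-0.018,-0.042,0,0],[0,-0.018,-0.042,0,0],[0,-0.018,-0.042,0,0],[0,-0.012,-0.03,0,0],[0,0,-0.02,0,0],[0,0,0,0,0]]
  ]
}}

```text
clock: 44.2
position: [0.51, -0.3071, 0.3528]
ee_rot: [0.675, 0.209, 0.675, -0.21]
contact_force: [0.0, -0.2, 0.7]
grip_width: 0.0006
```

```bash
python3 - <<'E'
from fit import *
img('scene','scene29');img('top','top29')
strips('29','st6')
crop('scene29','s40',115,120,150,110,5)
crop('top29','t40',230,140,130,100,6)
E
```

```text
(no output)
```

View pics/st6.png

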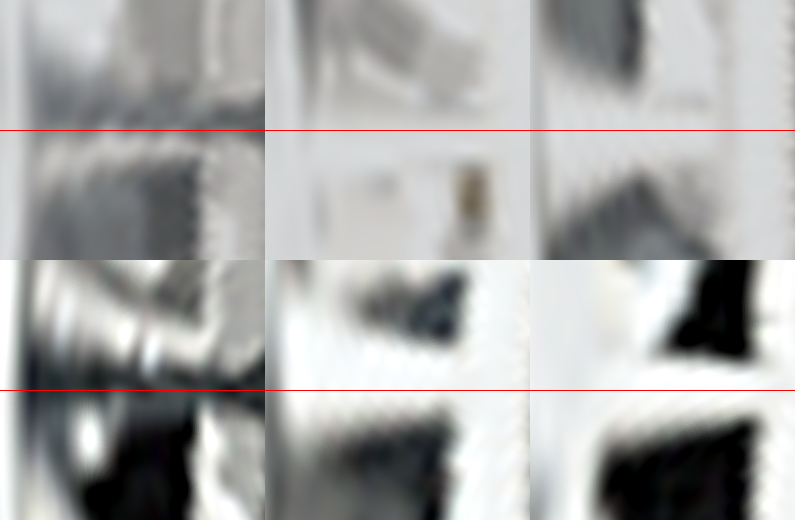

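View pics/s40.png

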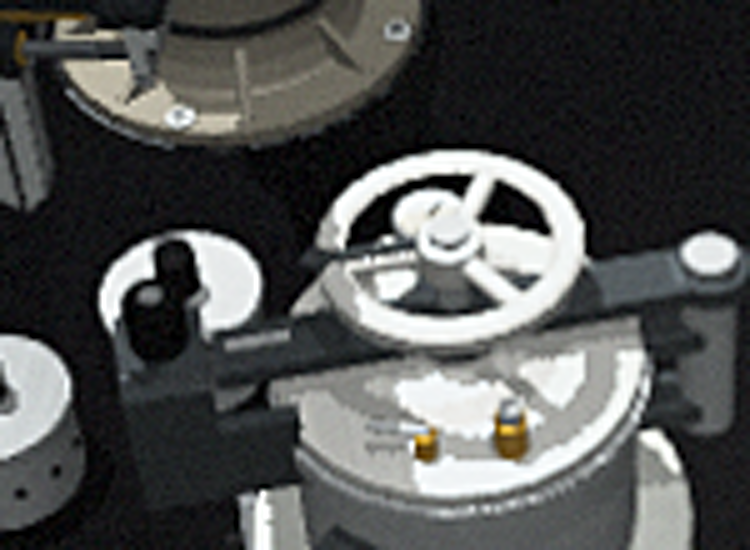

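View pics/t40.png

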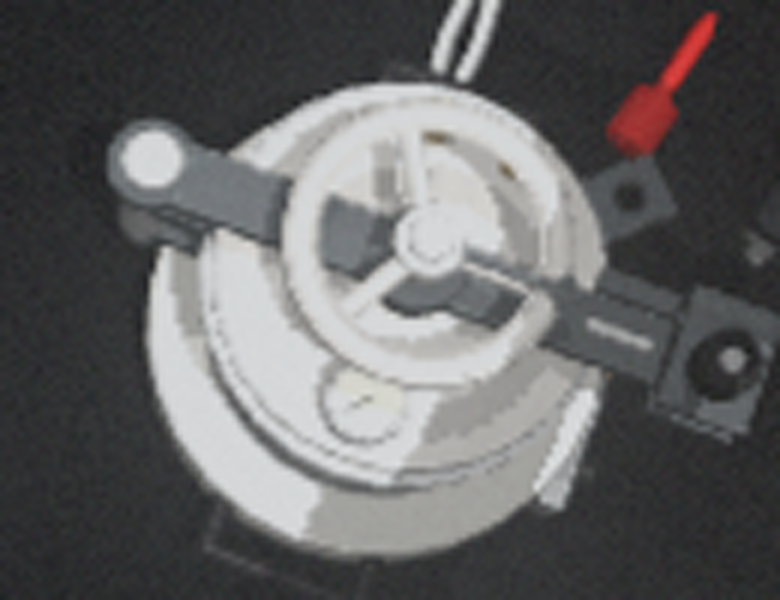

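```bash
python3 - <<'E'
from fit import *
crop('scene1','b1',160,255,140,80,5)
d=np.abs(np.load('pics/scene0.npy').astype(int)-np.load('pics/scene29.npy')).max(2)
cv2.imwrite('pics/diff.png',np.hstack([cv2.resize(np.clip(d*2,0,255).astype(np.uint8),(480,360))]))
o=monitor.get_obs(); print(o['clock'],o['position'],o['joint_velocities'].round(3))
E
```

```text
44.3 [ 0.5111707  -0.3036576   0.35293662] [-0.018 -0.007 -0.017  0.004 -0.002  0.001 -0.001]
```

View pics/b1.png

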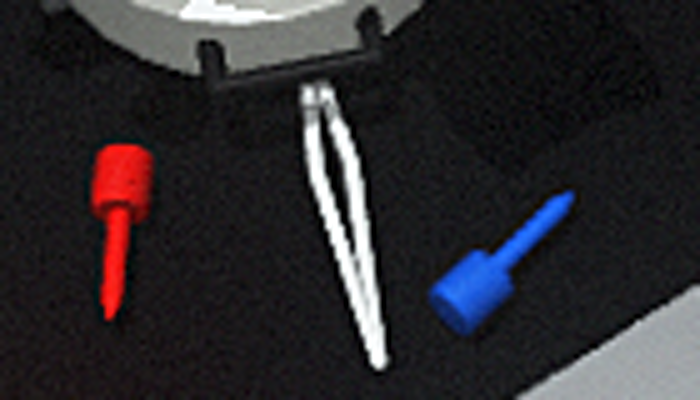

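View pics/diff.png

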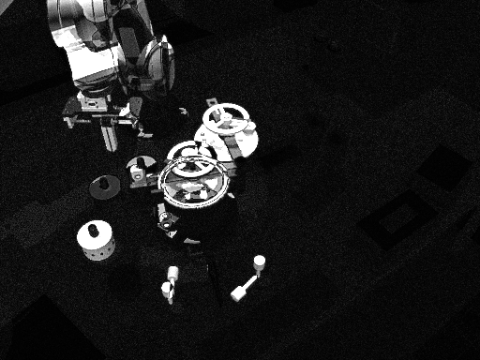

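```bash
python3 -c "
from workcell import workorder
print(workorder.sign_off())"
```

```text
the job is handed in; nothing more can be done
None
```

The steriliser is loaded, closed, pinned and wound down, and I handed the job in at about 44 s; I got no verdict back.

**What I did**
- **Drum:** I took the rightmost drum and set it upright on the chamber floor. The first grasp slipped off and left the drum where it stood. The fingertips turned out to sit about 20 mm higher than the reported TCP, so I gripped lower from then on.
- **Arm:** I pushed it round by the wheel rim, then gripped it to bring the eye into line with the keeper.
- **Pin:** I moved it from its lug through keeper and arm until it stopped; I felt about 12 N as the knob seated.
- **Handwheel:** I wound it clockwise in stages by pushing a spoke, from 4.17 rad down to nearly zero.

**Last checks**
- **Pin and arm:** the pictures show the pin's knob on the keeper and the arm closed.
- **Pointer:** it is about 0.03 rad short of the arm line. The two cameras disagree slightly (top about 0.02, scene about 0.03 rad).
- **Robot:** it stood clear of everything.
- **Other items:** comparing the first and last scene pictures shows everything else in place except the red and blue pins. Both stood upright at the start. They were already lying on the bench in a picture at 4.3 s; I had not taken the tool near them, so they probably fell over by themselves.

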